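Load the specimen carrier for an ageing run

TASK

Load the orange specimen carrier for the next ageing run: stand the lidded pot in the wide round pocket, the slim capped tube in the small round pocket and the solid square block in the square pocket, and lay the bar lengthwise in the long pocket, each upright and down on its pocket's floor. Leave the two look-alikes, the open cup and the drilled block, standing where they are.

Things in the scene. Friction and masses are not known exactly. Their poses are not given: they have to be found in the camera images.
- lidded_pot: Steel sample pot: a round squat cylinder 50 mm across and 34 mm high, closed on top, with a small dark knob (18 mm across, 12 mm high) in the middle of its lid; 46 mm high in all. Loose, about 0.16 kg. Origin: centre of the underside, z up.
- slim_tube: Slim steel tube standing upright: 28 mm across and 50 mm high, with a narrower metal cap (20 mm across) up to 60 mm. Loose, about 0.13 kg. Origin: centre of the underside, z up.
- solid_block: Solid aluminium block, 40 x 40 mm and 40 mm high, with a plain closed top. Loose, about 0.14 kg. Origin: centre of the underside, z up, x and y square to the sides.
- bar: Solid aluminium bar lying flat: 62 mm long (its x), 28 mm wide (its y), 32 mm high (its z). Loose, about 0.13 kg. Origin: centre of the underside.
- open_cup: Look-alike that stays where it is: an empty steel cup, open on top, 50 mm across and 34 mm high, with no lid or knob. Loose. Origin: centre of the underside. A rubber stopper, an amber jar and a cork ring stand among the pieces (about 120 mm apart) and are not part of the job.
- drilled_block: Look-alike that stays where it is: an aluminium block 40 x 40 mm and 40 mm high with a round hole 26 mm wide in its top. Loose. Origin: centre of the underside.
- wide_round_pocket: Wide round pocket, 70 mm across. Dark-floored recess 11 mm deep in a fixed white plate 92 mm square, 16 mm high. Four such plates, in any order, fill an orange tray 204 mm square (rim 14 mm) two by two, 95 mm apart. Origin: centre of the plate's underside, z up; pocket floor at z = 5 mm, plate top at 16 mm; x and y along its edges.
- small_round_pocket: Small round pocket, 48 mm across. Dark-floored recess 11 mm deep in a fixed white plate 92 mm square, 16 mm high. Four such plates, in any order, fill an orange tray 204 mm square (rim 14 mm) two by two, 95 mm apart. Origin: centre of the plate's underside, z up; pocket floor at z = 5 mm, plate top at 16 mm; x and y along its edges.
- square_pocket: Square pocket, 60 x 60 mm. Dark-floored recess 11 mm deep in a fixed white plate 92 mm square, 16 mm high. Four such plates, in any order, fill an orange tray 204 mm square (rim 14 mm) two by two, 95 mm apart. Origin: centre of the plate's underside, z up; pocket floor at z = 5 mm, plate top at 16 mm; x and y along its edges.
- long_pocket: Long pocket, 80 mm along its x and 48 mm along its y. Dark-floored recess 11 mm deep in a fixed white plate 92 mm square, 16 mm high. Four such plates, in any order, fill an orange tray 204 mm square (rim 14 mm) two by two, 95 mm apart. Origin: centre of the plate's underside, z up; pocket floor at z = 5 mm, plate top at 16 mm; x and y along its edges.
Mind the look-alikes: they are no part of the job. What is shaped like the solid_block but blue, red or yellow is not meant.

How it is judged:
By the outcome, as a careful person would: the job done as asked, in the order asked, and still so for the second after the job is handed in, with the robot touching nothing.
It also fails if it takes over 112 s, if anything falls off the work surface, if the arm or the gripper's body presses on something with over 40 N, if the wrist force passes 120 N, or if a joint passes its speed limit or range.

ROBOT

A 6-joint arm with a two-finger parallel gripper is mounted at the origin on the work surface. World frame = base frame: x ahead of the robot, y to its left, z up, the work surface at z = 0. Lengths are in m, angles in rad, forces in N, time in s.
With the tool pointing down it reaches from about 0.425 to 0.925 m from the base axis. Payload 12.5 kg.
Tool frame: the origin (TCP) lies between the finger pads; the fingertips stand 8 mm ahead of it and the grasp point (between the pads) lies 11 mm behind it; z points along the fingers, y is the direction in which the jaws open and shut (so a half turn about z gives the same grasp; the last joint's range is limited). The gripper opens to 85 mm and grips with 20 to 120 N. Pads are 22 mm wide; open, the fingers measure 114 mm over their backs; the gripper's body (76 mm by 85 mm) begins 54 mm behind the grasp point. The pads swing forward as they close: fully open they stand 13 mm farther back than shut.
Start: joints at [1.234, 0.491, 1.559, -0, 1.092, -0.106], TCP at [0.143, 0.608, 0.239] pointing down, gripper open.
Joint ranges: [-3.1, 3.1], [-0.84, 2.19], [0.05, 2.79], [-1.13, 4.28], [0.06, 2.93], [-2.69, 2.69]. Speed limits (rad/s): [2.22, 2.22, 2.79, 3.14, 3.14, 3.14].

INTERFACE

Orientations are given as a unit quaternion [x, y, z, w].
In Python, from bench import sensors, imaging, ticket gives the robot as it stands. The module is installed in compiled form; this text tells all that it offers.
- The arm moves only by the tool play_rows, never from a script. Its argument "targets" is a list of rows, each an object of numbers: "x", "y", "z": the shift along the tool's x, y, z in cm; "ax", "ay", "az": the turn, a rotation vector about the tool's x, y, z in units of 5 degrees (1.0 is 5 degrees); "hand": the opening, from -1 (shut) to 1 (fully open). A call has 1 to 10 rows; each row is the pose to reach, as a shift and turn from the pose measured when the call began, along the tool's axes at that moment; what a row does not reach only later rows make up. A row lasts 1/10 s, in which the tool goes at most 50 mm and 8.59 degrees, less where a joint would pass 70% of its speed; a pose out of reach is approached as far as the arm can. A call with a gripper value outside its range is refused whole. The fingers move at their own pace and stop on an object; "grip_force" is the grip in N (left out, the last holds). Time passes only in rows, so rows that repeat a pose let the fingers close. It gives the time, the measured TCP pose, the force and the opening at its end, in the units of the state.
- sensors.state(): the state, without advancing time (a new reading comes with each control period).
- imaging.read_camera(name): name is "side" or "top"; returns a dict with "image" (420x560x3 uint8, red, green, blue), "mtx" (3x3 intrinsics, pixels), "dist" ([k1, k2, p1, p2, k3] as OpenCV has them; the pictures are not rectified), "rvec" (rotation vector, rad) and "tvec" (3), from world to camera coordinates, as OpenCV has them. Camera axes: x right, y down, z forward; pixel columns grow to the right and rows downward; lengths in m; the calibration is good to about 2 mm. A picture is of the moment at which its call begins. There is no depth.
- ticket.close_job(): hands the job in, once; it reports no verdict.
The state is a dict: "clock": time; "joint_pos": joint angles; "joint_vel": joint speeds; "tau": joint torques, N m; "ee_pos": TCP position; "eef_rot": TCP orientation; "force": force on the tool from outside, world axes, zero at the start; "moment": the same for the moment, N m; "opening": opening from 0.0 (shut) to 1.0 (fully open).
Only numpy, scipy, OpenCV 4.12 (cv2) and the standard library are available. Lean on these libraries where they do the work, as an engineer would, in place of code of your own. Each camera call takes 0.05 s, during which the arm holds its last target.

## Working session

There is one attempt and no reset: what is moved stays moved. The work goes in short steps, Python scripts to look and compute and a tool call to move; the robot and the scene stay as the last step left them, time stands still between calls to the robot, and variables do not carry over. Pictures are saved under pics/ and viewed, and the job is handed in when it is done.

Besides the shell and the picture viewer there is one more tool, called after "Request:" by a JSON object that holds its "op" and its "data", one argument or row to a line. play_rows: Moves the arm, as the interface text tells. Its arguments: {"type":"object","properties":{"targets":{"type":"array","items":{"type":"object","properties":{"x":{"type":"number"},"y":{"type":"number"},"z":{"type":"number"},"ax":{"type":"number"},"ay":{"type":"number"},"az":{"type":"number"},"hand":{"type":"number"}}}},"grip_force":{"type":"number"}},"required":["targets"]}

```bash
mkdir -p pics; python3 - <<'E'
from bench import sensors, imaging
import cv2,pickle
print(sensors.state())
for n in("top","side"):
    c=imaging.read_camera(n); pickle.dump(c,open(f"{n}0.pkl","wb"))
    cv2.imwrite(f"pics/{n}0.png",c["image"][:,:,::-1]); print(n,c["mtx"],c["dist"],c["rvec"],c["tvec"])
E
```

```text
{'clock': 0.0, 'joint_pos': array([ 1.23435949e+00,  4.91578536e-01,  1.55946223e+00, -1.53025905e-05,
        1.09166751e+00, -1.05623530e-01]), 'joint_vel': array([0.00049496, 0.00237598, 0.00023928, 0.00038212, 0.00099516,
       0.00120951]), 'tau': array([ 1.07415541e-03, -6.18466115e+01, -2.61587620e+01,  2.09380238e-05,
        4.13095288e-03,  3.37108611e-05]), 'ee_pos': array([0.14290519, 0.60822308, 0.23871153]), 'eef_rot': array([ 1.15147122e-01,  9.93348292e-01, -5.45726895e-04, -1.15668565e-04]), 'force': array([-0.20732741, -0.57200444, -0.30700486]), 'moment': array([-0.01966752, -0.02309786,  0.07044646]), 'opening': 1.0021826947674477}
top [[505.11600861   0.         281.08766605]
 [  0.         505.11600861 216.25246423]
 [  0.           0.           1.        ]] [-0.12991565  0.          0.          0.          0.        ] [ 2.17601878 -2.23787283  0.05895841] [-0.06837666  0.49142115  1.17378567]
side [[483.12866239   0.         279.73126249]
 [  0.         483.12866239 216.86786373]
 [  0.           0.           1.        ]] [-0.08237171  0.          0.          0.          0.        ] [ 2.14283101 -0.5522354   0.28130443] [-0.45786269  0.16134393  0.89469312]
```

View pics/top0.png

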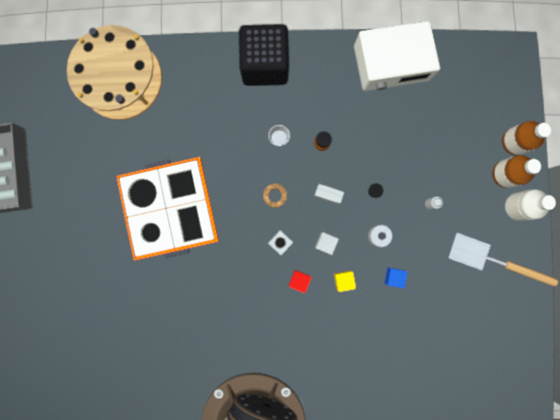

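View pics/side0.png

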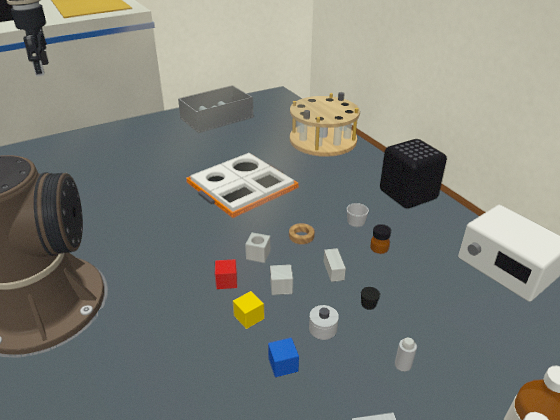

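```bash
python3 - <<'E'
import pickle,cv2,numpy as np
c=pickle.load(open("top0.pkl","rb"));im=c["image"][:,:,::-1]
a=cv2.resize(im[110:265,255:455],None,fx=4,fy=4,interpolation=cv2.INTER_CUBIC)
cv2.imwrite("pics/cropA.png",a[:600])
cv2.imwrite("pics/cropB.png",cv2.resize(im[150:265,110:225],None,fx=5,fy=5,interpolation=cv2.INTER_CUBIC))
s=pickle.load(open("side0.pkl","rb"))["image"][:,:,::-1]
cv2.imwrite("pics/cropC.png",cv2.resize(s[195:385,205:430],None,fx=3.1,fy=3.1,interpolation=cv2.INTER_CUBIC))
E
```

```text
(no output)
```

View pics/cropA.png

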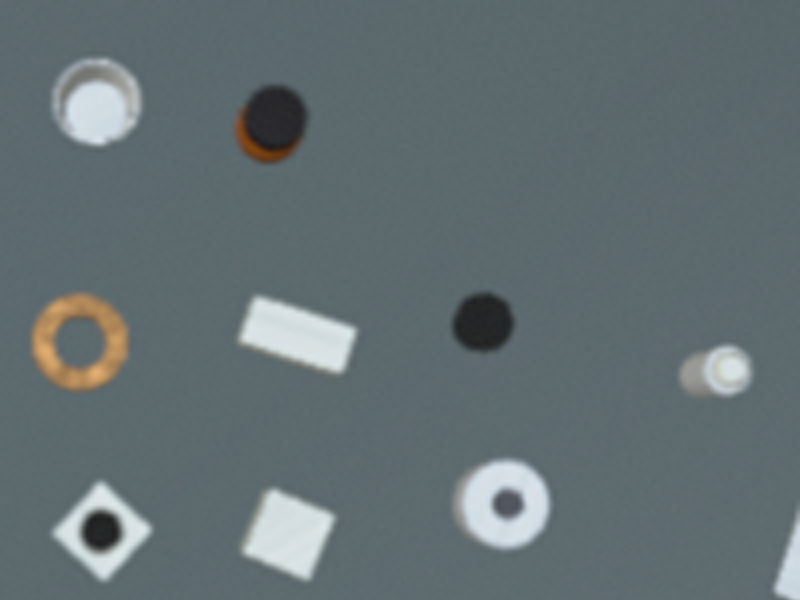

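View pics/cropB.png

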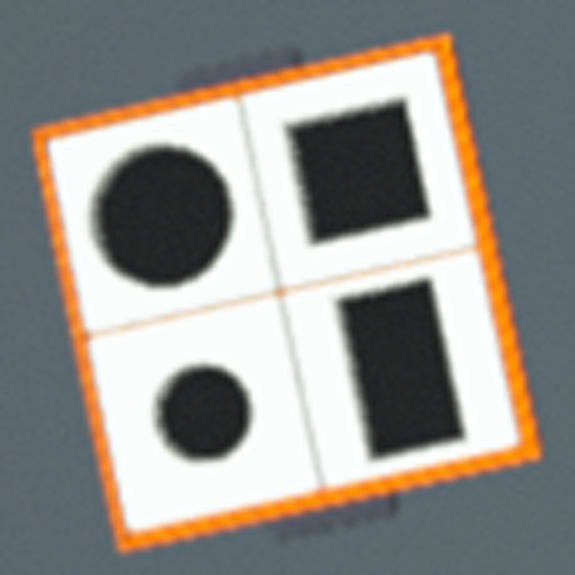

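View pics/cropC.png

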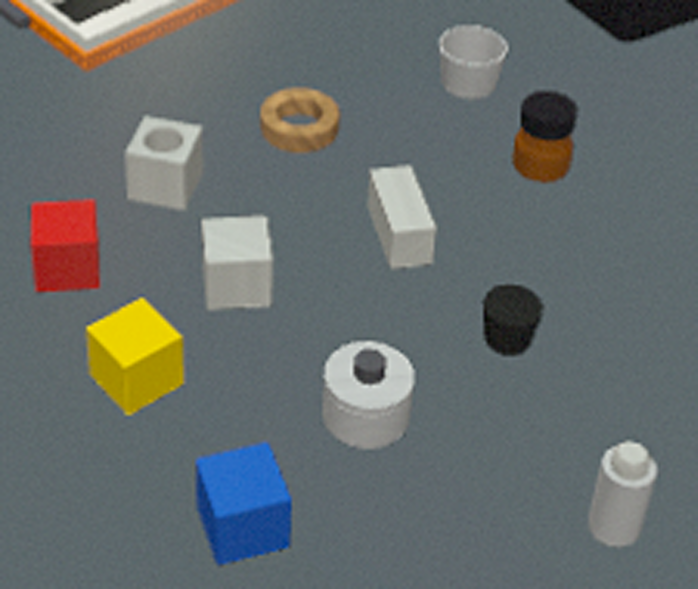

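```bash
cat > h.py <<'E'
import pickle,cv2,numpy as np
def cam(c):
    R=cv2.Rodrigues(np.array(c["rvec"]))[0];t=np.array(c["tvec"]).ravel();return R,t,-R.T@t
def ray(c,px,z):
    R,t,C=cam(c);u=cv2.undistortPoints(np.array(px,float).reshape(-1,1,2),c["mtx"],c["dist"]).reshape(-1,2)
    d=np.c_[u,np.ones(len(u))]@R
    return C[:2]+d[:,:2]*((z-C[2])/d[:,2])[:,None]
def proj(c,P):
    return cv2.projectPoints(np.array(P,float).reshape(-1,1,3),c["rvec"],c["tvec"],c["mtx"],c["dist"])[0].reshape(-1,2)
def cont(c,box,fn,up=6):
    x0,y0,x1,y1=box
    a=cv2.resize(c["image"][y0:y1,x0:x1],None,fx=up,fy=up,interpolation=cv2.INTER_CUBIC)
    m=fn(a.astype(int)).astype(np.uint8)*255
    cs=cv2.findContours(m,cv2.RETR_EXTERNAL,cv2.CHAIN_APPROX_NONE)[0]
    k=max(cs,key=cv2.contourArea)[:,0,:].astype(float)
    return (k+.5)/up-.5+[x0,y0]
def rect(c,box,fn,z):
    P=ray(c,cont(c,box,fn),z);r=cv2.minAreaRect(P.astype(np.float32)*1000)
    return r
def circ(c,box,fn,z):
    P=ray(c,cont(c,box,fn),z);r=cv2.fitEllipse((P*1000).astype(np.float32));return r
E
python3 - <<'E'
from h import *
T=pickle.load(open("top0.pkl","rb"));S=pickle.load(open("side0.pkl","rb"))
print("camtop",cam(T)[2],"side",cam(S)[2])
g=lambda th:(lambda a:a.min(2)>th)
d=lambda th:(lambda a:a.max(2)<th)
for n,p in dict(bar=(329,193),block=(327,243),drill=(280,243),pot=(381,236),tube=(437,202)).items():
    print(n,T["image"][p[1],p[0]],T["image"][p[1]+30,p[0]])
for th in(150,185,205):
    print(th)
    print("bar",rect(T,(308,175,352,212),g(th),.032))
    print("block",rect(T,(308,225,345,262),g(th),.040))
    print("drill",rect(T,(262,225,299,260),g(th),.040))
    print("pot",circ(T,(362,218,400,255),g(th),.034))
    print("tube",circ(T,(418,190,450,215),g(th),.050))
print("knob",circ(T,(372,228,392,245),d(150),.046))
for n,b in dict(wide=(125,175,161,211),sq=(165,168,201,201),small=(138,219,164,246),long=(175,203,206,244)).items():
    for z in(.005,.016):
        print(n,z,circ(T,b,d(130),z) if n in("wide","small") else rect(T,b,d(130),z))
print("tray",rect(T,(110,150,225,265),lambda a:(a[...,0]-a[...,2]>60),.014))
E
```

```text
camtop [ 0.44147127 -0.06626852  1.19358892] side [ 0.0968431  -0.77229541  0.65599322]
bar [212 222 224] [ 92 107 111]
block [211 221 223] [ 93 106 110]
drill [36 37 38] [ 93 106 111]
pot [83 85 96] [ 96 108 112]
tube [214 224 226] [ 94 107 114]
150
bar ((538.6159057617188, -194.0326690673828), (63.52538299560547, 29.74863052368164), 70.3792724609375)
block ((423.96112060546875, -184.17247009277344), (42.657127380371094, 41.18565368652344), 65.67962646484375)
drill ((428.5459289550781, -77.84747314453125), (41.687965393066406, 41.55191421508789), 45.89235305786133)
pot ((437.3594055175781, -310.50347900390625), (49.969181060791016, 52.75653839111328), 175.84483337402344)
tube ((510.36688232421875, -438.8404235839844), (26.764419555664062, 30.128307342529297), 178.85621643066406)
185
bar ((538.5662231445312, -194.1177215576172), (60.763057708740234, 26.832616806030273), 70.01600646972656)
block ((423.79241943359375, -184.34036254882812), (39.34135055541992, 38.49200439453125), 65.30269622802734)
drill ((428.4630126953125, -77.94500732421875), (38.81983947753906, 38.81465530395508), 4
[... 1180 characters left out ...]
62875366211), 10.956912994384766)
sq 0.016 ((571.7260131835938, 150.19386291503906), (56.657310485839844, 56.749393463134766), 10.956658363342285)
small 0.005 ((460.5157775878906, 228.1040802001953), (43.31026077270508, 43.87873077392578), 79.1618881225586)
small 0.016 ((460.3395080566406, 225.3797607421875), (42.90943908691406, 43.47264862060547), 79.16190338134766)
long 0.005 ((478.83404541015625, 133.85003662109375), (77.1489486694336, 45.22452926635742), 11.059847831726074)
long 0.016 ((478.4881591796875, 131.99798583984375), (76.4349365234375, 44.80600357055664), 11.059839248657227)
tray ((515.9013671875, 186.81515502929688), (207.41351318359375, 207.52639770507812), 11.084875106811523)
```

```bash
cat >> h.py <<'E'
from scipy.spatial.transform import Rotation as Ro
def rows(*tg):
    """targets (x,y,z mm, psi deg of jaw axis) -> row numbers"""
    from bench import sensors
    s=sensors.state();p=np.array(s["ee_pos"]);R=Ro.from_quat(s["eef_rot"])
    print("t",round(s["clock"],2),"tcp",np.round(p*1000,1),"q",np.round(s["joint_pos"],2),"F",np.round(s["force"],1),"open",round(s["opening"],3))
    for x,y,z,psi in tg:
        a=np.radians(psi);yv=np.array([np.cos(a),np.sin(a),0]);zv=np.array([0,0,-1.]);xv=np.cross(yv,zv)
        Rt=Ro.from_matrix(np.c_[xv,yv,zv])
        d=R.inv().apply(np.array([x,y,z])/1000-p)*100;w=np.degrees((R.inv()*Rt).as_rotvec())/5
        print((x,y,z,psi),"->",np.round(d,2),np.round(w,2))
E
python3 - <<'E'
from h import *
T=pickle.load(open("top0.pkl","rb"));S=pickle.load(open("side0.pkl","rb"))
a=np.linspace(0,2*np.pi,60)
def ci(x,y,z,r):return np.c_[x+r*np.cos(a),y+r*np.sin(a),0*a+z]
def re(x,y,z,l,w,ang):
    t=np.radians(ang);e=np.array([np.cos(t),np.sin(t)]);f=np.array([-e[1],e[0]])
    return np.array([[*(np.array([x,y])+i*l/2*e+j*w/2*f),z] for i,j in((1,1),(1,-1),(-1,-1),(-1,1),(1,1))])
o=[ci(437.4,-311,34,25),ci(437.4,-311,0,25),ci(510.8,-439.6,50,14),ci(510.8,-439.6,0,14),re(423.8,-184.3,40,40,40,65.5),re(423.8,-184.3,0,40,40,65.5),re(538.6,-194.1,32,62,28,70.2),re(538.6,-194.1,0,62,28,70.2),
ci(553.6,244,16,35),ci(460.4,225.8,16,24),re(571.8,150.8,16,60,60,11),re(478.6,132.6,16,80,48,11)]
for n,c,b in(("top",T,(120,150,450,265)),("side",S,(180,140,430,385))):
    k=3 if n=="side" else 2.4
    im=cv2.resize(np.ascontiguousarray(c["image"][:,:,::-1]),None,fx=k,fy=k)
    for P in o:
        q=((proj(c,P/1000)+.5)*k-.5);cv2.polylines(im,[np.round(q).astype(int)],False,(0,0,255),1)
    im=im[int(b[1]*k):int(b[3]*k),int(b[0]*k):int(b[2]*k)]
    im=im if im.shape[0]<=600 else cv2.resize(im,None,fx=599/im.shape[0],fy=599/im.shape[0])
    cv2.imwrite(f"pics/{n}chk.png",im)
rows((520,250,240,76.8),(437.4,-311,120,76.8))
E
```

```text
t 0.1 tcp [142.9 608.3 238.8] q [ 1.23  0.49  1.56  0.    1.09 -0.11] F [-0.6 -0.9  0.4] open 1.001
(520, 250, 240, 76.8) -> [-44.91 -26.25  -0.1 ] [-0.01 -0.   -0.  ]
(437.4, -311, 120, 76.8) -> [-49.7  -82.74  11.95] [-0.01 -0.   -0.  ]
```

View pics/sidechk.png

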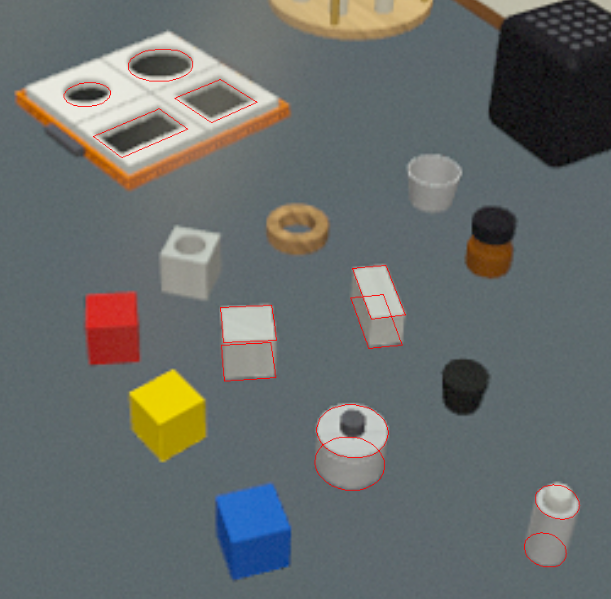

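View pics/topchk.png

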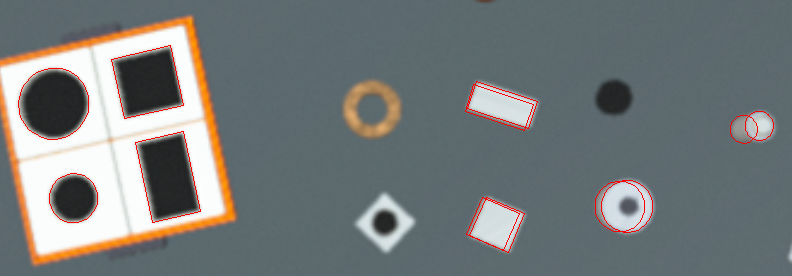

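The overlays match in both views. The pot to take is the knobbed one at top (381,236), not the open cup at (279,135). The block to take is the plain-topped one at (327,243), not the drilled one at (280,243); the red, yellow and blue cubes are out. The tube is at (434,203) and the bar at (329,193). Pot first, via a waypoint.

Request:
{"op": "play_rows", "data": {
  "targets": [
    {"x": -44.9,"y": -26.2,"hand": 1},
    {"x": -44.9,"y": -26.2},
    {"x": -44.9,"y": -26.2},
    {"x": -44.9,"y": -26.2},
    {"x": -44.9,"y": -26.2},
    {"x": -44.9,"y": -26.2},
    {"x": -44.9,"y": -26.2},
    {"x": -44.9,"y": -26.2},
    {"x": -44.9,"y": -26.2},
    {"x": -44.9,"y": -26.2}
  ],
  "grip_force": 60
}}

```text
validation failed for argument at $.ta...
```

```bash
python3 -c "
from h import *
rows((437.4,-311,140,76.8))"
```

```text
t 0.1 tcp [142.9 608.3 238.8] q [ 1.23  0.49  1.56  0.    1.09 -0.11] F [-0.6 -0.9  0.4] open 1.001
(437.4, -311, 140, 76.8) -> [-49.7  -82.74   9.95] [-0.01 -0.   -0.  ]
```

Request:
{"op": "play_rows", "data": {
  "targets": [
    {"x": -44.9,"y": -26.2,"z": 0,"ax": 0,"ay": 0,"az": 0,"hand": 1},
    {"x": -44.9,"y": -26.2,"z": 0,"ax": 0,"ay": 0,"az": 0,"hand": 1},
    {"x": -44.9,"y": -26.2,"z": 0,"ax": 0,"ay": 0,"az": 0,"hand": 1},
    {"x": -44.9,"y": -26.2,"z": 0,"ax": 0,"ay": 0,"az": 0,"hand": 1},
    {"x": -44.9,"y": -26.2,"z": 0,"ax": 0,"ay": 0,"az": 0,"hand": 1},
    {"x": -44.9,"y": -26.2,"z": 0,"ax": 0,"ay": 0,"az": 0,"hand": 1},
    {"x": -44.9,"y": -26.2,"z": 0,"ax": 0,"ay": 0,"az": 0,"hand": 1},
    {"x": -44.9,"y": -26.2,"z": 0,"ax": 0,"ay": 0,"az": 0,"hand": 1},
    {"x": -44.9,"y": -26.2,"z": 0,"ax": 0,"ay": 0,"az": 0,"hand": 1},
    {"x": -44.9,"y": -26.2,"z": 0,"ax": 0,"ay": 0,"az": 0,"hand": 1}
  ],
  "grip_force": 60
}}

```text
clock: 1.1
ee_pos: [0.5068, 0.2625, 0.2389]
eef_rot: [0.115, 0.993, -0.001, -0.0]
force: [1.2, 1.1, 0.1]
opening: 0.998
```

```bash
python3 -c "
from h import *
rows((437.4,-311,140,76.8))"
```

```text
t 1.1 tcp [506.8 262.5 238.9] q [ 0.36  0.41  1.69 -0.    1.03 -0.98] F [1.2 1.1 0.1] open 0.998
(437.4, -311, 140, 76.8) -> [ -6.37 -57.4    9.95] [-0.01 -0.   -0.01]
```

Request:
{"op": "play_rows", "data": {
  "targets": [
    {"x": -6.4,"y": -57.4,"z": 9.9,"ax": 0,"ay": 0,"az": 0,"hand": 1},
    {"x": -6.4,"y": -57.4,"z": 9.9,"ax": 0,"ay": 0,"az": 0,"hand": 1},
    {"x": -6.4,"y": -57.4,"z": 9.9,"ax": 0,"ay": 0,"az": 0,"hand": 1},
    {"x": -6.4,"y": -57.4,"z": 9.9,"ax": 0,"ay": 0,"az": 0,"hand": 1},
    {"x": -6.4,"y": -57.4,"z": 9.9,"ax": 0,"ay": 0,"az": 0,"hand": 1},
    {"x": -6.4,"y": -57.4,"z": 9.9,"ax": 0,"ay": 0,"az": 0,"hand": 1},
    {"x": -6.4,"y": -57.4,"z": 9.9,"ax": 0,"ay": 0,"az": 0,"hand": 1},
    {"x": -6.4,"y": -57.4,"z": 9.9,"ax": 0,"ay": 0,"az": 0,"hand": 1},
    {"x": -6.4,"y": -57.4,"z": 9.9,"ax": 0,"ay": 0,"az": 0,"hand": 1},
    {"x": -6.4,"y": -57.4,"z": 9.9,"ax": 0,"ay": 0,"az": 0,"hand": 1}
  ]
}}

```text
clock: 2.1
ee_pos: [0.4471, -0.2273, 0.1548]
eef_rot: [0.115, 0.993, -0.001, -0.0]
force: [1.4, 0.5, 0.7]
opening: 0.997
```

```bash
python3 -c "
from h import *
rows((437.4,-311,140,76.8),(437.4,-311,22,76.8))"
```

```text
t 2.1 tcp [ 447.1 -227.3  154.8] q [-0.6   0.43  1.95 -0.    0.76 -1.94] F [1.4 0.5 0.7] open 0.997
(437.4, -311, 140, 76.8) -> [-0.97 -8.37  1.49] [-0.01 -0.01 -0.01]
(437.4, -311, 22, 76.8) -> [-0.98 -8.36 13.29] [-0.01 -0.01 -0.01]
```

Request:
{"op": "play_rows", "data": {
  "targets": [
    {"x": -1.0,"y": -8.4,"z": 1.5,"ax": 0,"ay": 0,"az": 0,"hand": 1},
    {"x": -1.0,"y": -8.4,"z": 1.5,"ax": 0,"ay": 0,"az": 0,"hand": 1},
    {"x": -1.0,"y": -8.4,"z": 1.5,"ax": 0,"ay": 0,"az": 0,"hand": 1},
    {"x": -1.0,"y": -8.4,"z": 1.5,"ax": 0,"ay": 0,"az": 0,"hand": 1},
    {"x": -1.0,"y": -8.4,"z": 6,"ax": 0,"ay": 0,"az": 0,"hand": 1},
    {"x": -1.0,"y": -8.4,"z": 9,"ax": 0,"ay": 0,"az": 0,"hand": 1},
    {"x": -1.0,"y": -8.4,"z": 11,"ax": 0,"ay": 0,"az": 0,"hand": 1},
    {"x": -1.0,"y": -8.4,"z": 12.3,"ax": 0,"ay": 0,"az": 0,"hand": 1},
    {"x": -1.0,"y": -8.4,"z": 12.3,"ax": 0,"ay": 0,"az": 0,"hand": 1}
  ]
}}

```text
clock: 3.0
ee_pos: [0.4374, -0.3102, 0.0309]
eef_rot: [0.115, 0.993, 0.0, -0.001]
force: [-0.1, -0.1, -0.5]
opening: 0.999
```

```bash
cat > look.py <<'E'
import sys
from h import *
from bench import imaging
def look(n,name,cx,cy,w,h):
    c=imaging.read_camera(n);pickle.dump(c,open(name+".pkl","wb"))
    a=c["image"][max(0,cy-h//2):cy+h//2,max(0,cx-w//2):cx+w//2,::-1]
    k=min(600/a.shape[0],780/a.shape[1]);cv2.imwrite(f"pics/{name}.png",cv2.resize(a,None,fx=k,fy=k,interpolation=cv2.INTER_CUBIC))
look(sys.argv[1],sys.argv[2],*map(int,sys.argv[3:7]))
rows()
E
python3 look.py side s1 324 300 160 130
```

```text
t 3.05 tcp [ 437.7 -310.7   31.9] q [-0.74  0.67  1.95 -0.    0.52 -2.08] F [ 1.4 -0.3  0.3] open 1.0
```

View pics/s1.png

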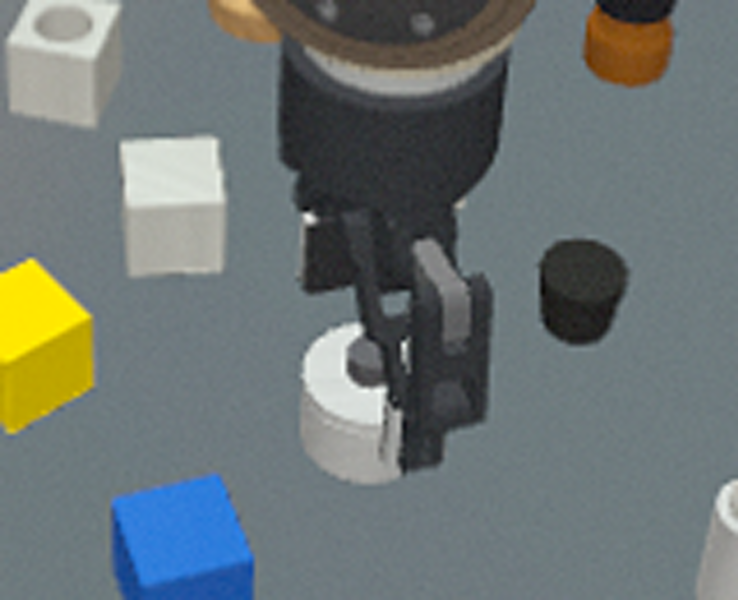

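```bash
python3 -c "
from h import *
S=pickle.load(open('s1.pkl','rb'))
for r in (45,50,57):
  for z in (10,20,30,40): print(r,z,proj(S,[(437.7-.228*r)/1000,(-310.7-.973*r)/1000,z/1000]))
rows((437.4,-311,22,76.8))"
```

```text
45 10 [[331.99602449 344.54248101]]
45 20 [[332.39707053 340.66219214]]
45 30 [[332.80371759 336.72032042]]
45 40 [[333.21606962 332.71553544]]
50 10 [[333.04707996 346.82258918]]
50 20 [[333.45845939 342.94273538]]
50 30 [[333.87562121 339.00094249]]
50 40 [[334.29867364 334.99586334]]
57 10 [[334.53447438 350.04915214]]
57 20 [[334.96062992 346.1702726 ]]
57 30 [[335.39282992 342.22895526]]
57 40 [[335.83118882 338.22382912]]
t 3.05 tcp [ 437.7 -310.7   31.9] q [-0.74  0.67  1.95 -0.    0.52 -2.08] F [ 1.4 -0.3  0.3] open 1.0
(437.4, -311, 22, 76.8) -> [ 0.02 -0.04  0.99] [-0.01 -0.01  0.  ]
```

Request:
{"op": "play_rows", "data": {
  "targets": [
    {"x": 0,"y": 0,"z": 1.0,"ax": 0,"ay": 0,"az": 0,"hand": 1},
    {"x": 0,"y": 0,"z": 1.4,"ax": 0,"ay": 0,"az": 0,"hand": 1},
    {"x": 0,"y": 0,"z": 1.4,"ax": 0,"ay": 0,"az": 0,"hand": 1},
    {"x": 0,"y": 0,"z": 1.4,"ax": 0,"ay": 0,"az": 0,"hand": -1},
    {"x": 0,"y": 0,"z": 1.4,"ax": 0,"ay": 0,"az": 0,"hand": -1},
    {"x": 0,"y": 0,"z": 1.4,"ax": 0,"ay": 0,"az": 0,"hand": -1},
    {"x": 0,"y": 0,"z": 1.4,"ax": 0,"ay": 0,"az": 0,"hand": -1},
    {"x": 0,"y": 0,"z": 1.4,"ax": 0,"ay": 0,"az": 0,"hand": -1},
    {"x": 0,"y": 0,"z": 1.4,"ax": 0,"ay": 0,"az": 0,"hand": -1},
    {"x": 0,"y": 0,"z": 1.4,"ax": 0,"ay": 0,"az": 0,"hand": -1}
  ]
}}

```text
clock: 4.05
ee_pos: [0.4378, -0.3108, 0.0186]
eef_rot: [0.115, 0.993, -0.0, -0.0]
force: [-1.0, 1.0, 7.3]
opening: 0.562
```

```bash
python3 look.py side s2 324 300 160 130
```

```text
t 4.1 tcp [ 437.7 -310.8   18.6] q [-0.74  0.69  1.95 -0.    0.5  -2.08] F [-0.7  0.9  7.2] open 0.565
```

View pics/s2.png

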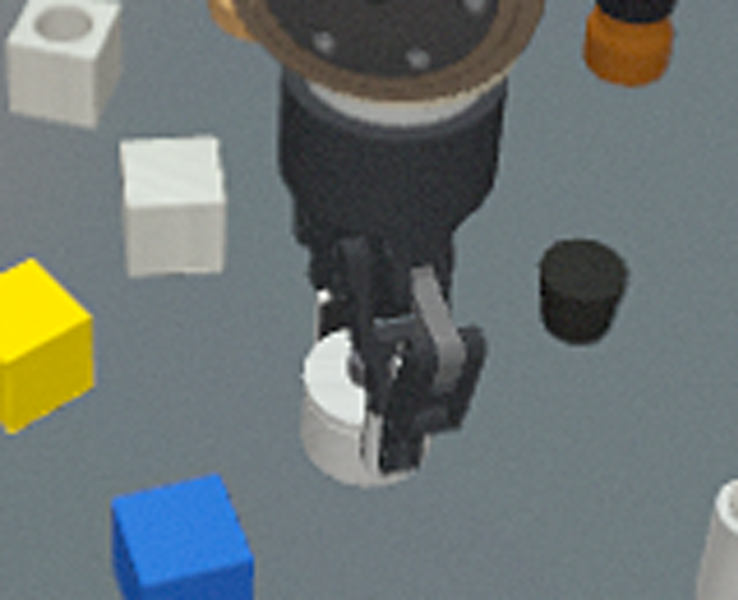

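```bash
python3 -c "
from h import *
rows((553.6,244,150,76.8))"
```

```text
t 4.1 tcp [ 437.7 -310.8   18.6] q [-0.74  0.69  1.95 -0.    0.5  -2.08] F [-0.7  0.9  7.2] open 0.565
(553.6, 244, 150, 76.8) -> [  1.38  56.65 -13.19] [-0.01 -0.01  0.  ]
```

Request:
{"op": "play_rows", "data": {
  "targets": [
    {"x": 0,"y": 0,"z": -4,"ax": 0,"ay": 0,"az": 0,"hand": -1},
    {"x": 0,"y": 0,"z": -8,"ax": 0,"ay": 0,"az": 0,"hand": -1},
    {"x": 0,"y": 0,"z": -13.2,"ax": 0,"ay": 0,"az": 0,"hand": -1},
    {"x": 0,"y": 3,"z": -13.2,"ax": 0,"ay": 0,"az": 0,"hand": -1},
    {"x": 1.4,"y": 7,"z": -13.2,"ax": 0,"ay": 0,"az": 0,"hand": -1},
    {"x": 1.4,"y": 12,"z": -13.2,"ax": 0,"ay": 0,"az": 0,"hand": -1},
    {"x": 1.4,"y": 17,"z": -13.2,"ax": 0,"ay": 0,"az": 0,"hand": -1},
    {"x": 1.4,"y": 22,"z": -13.2,"ax": 0,"ay": 0,"az": 0,"hand": -1},
    {"x": 1.4,"y": 27,"z": -13.2,"ax": 0,"ay": 0,"az": 0,"hand": -1},
    {"x": 1.4,"y": 32,"z": -13.2,"ax": 0,"ay": 0,"az": 0,"hand": -1}
  ]
}}

```text
clock: 5.1
ee_pos: [0.4972, 0.0061, 0.1505]
eef_rot: [0.115, 0.993, -0.0, -0.0]
force: [1.1, 0.2, -1.1]
opening: 0.562
```

```bash
python3 look.py side s3 300 220 260 200; python3 -c "
from h import *
rows((553.6,244,150,76.8))"
```

```text
t 5.15 tcp [498.2  11.8 150.6] q [-0.11  0.43  1.96  0.    0.75 -1.45] F [-2.2  5.5 -1.4] open 0.56
t 5.15 tcp [498.2  11.8 150.6] q [-0.11  0.43  1.96  0.    0.75 -1.45] F [-2.2  5.5 -1.4] open 0.56
(553.6, 244, 150, 76.8) -> [-0.17 23.88  0.07] [0.   0.   0.04]
```

View pics/s3.png

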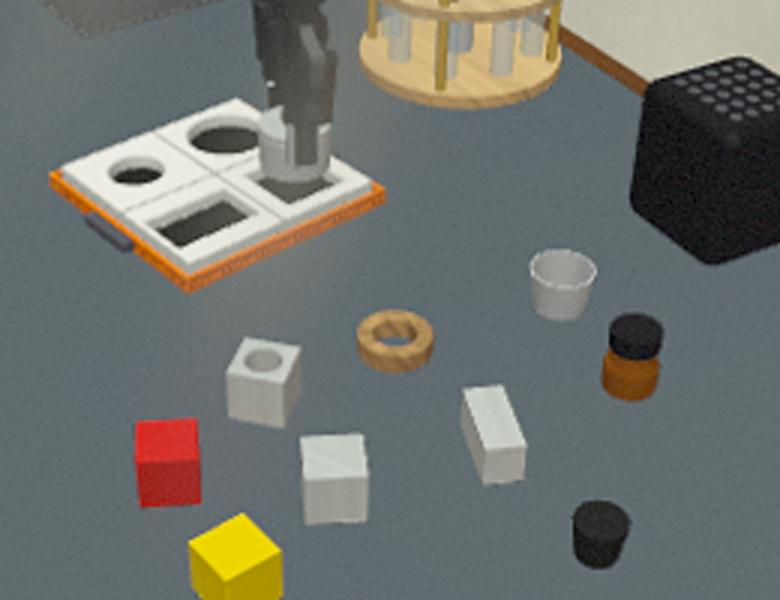

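Request:
{"op": "play_rows", "data": {
  "targets": [
    {"x": -0.2,"y": 5,"z": 0,"ax": 0,"ay": 0,"az": 0,"hand": -1},
    {"x": -0.2,"y": 10,"z": 0,"ax": 0,"ay": 0,"az": 0,"hand": -1},
    {"x": -0.2,"y": 15,"z": 0,"ax": 0,"ay": 0,"az": 0,"hand": -1},
    {"x": -0.2,"y": 20,"z": 0,"ax": 0,"ay": 0,"az": 0,"hand": -1},
    {"x": -0.2,"y": 23.9,"z": 0,"ax": 0,"ay": 0,"az": 0,"hand": -1},
    {"x": -0.2,"y": 23.9,"z": 2,"ax": 0,"ay": 0,"az": 0,"hand": -1},
    {"x": -0.2,"y": 23.9,"z": 5,"ax": 0,"ay": 0,"az": 0,"hand": -1},
    {"x": -0.2,"y": 23.9,"z": 8,"ax": 0,"ay": 0,"az": 0,"hand": -1},
    {"x": -0.2,"y": 23.9,"z": 8,"ax": 0,"ay": 0,"az": 0,"hand": -1},
    {"x": -0.2,"y": 23.9,"z": 8,"ax": 0,"ay": 0,"az": 0,"hand": -1}
  ]
}}

```text
clock: 6.15
ee_pos: [0.554, 0.2441, 0.071]
eef_rot: [0.113, 0.994, 0.0, -0.0]
force: [-0.4, 0.2, 0.1]
opening: 0.566
```

```bash
python3 look.py side s4 245 180 160 120; python3 -c "
from h import *
rows((553.6,244,24.6,76.8))"
```

```text
t 6.2 tcp [554.5 244.2  71.9] q [ 0.31  0.67  1.75  0.    0.72 -1.04] F [ 0.3 -0.7 -0.8] open 0.56
t 6.2 tcp [554.5 244.2  71.9] q [ 0.31  0.67  1.75  0.    0.72 -1.04] F [ 0.3 -0.7 -0.8] open 0.56
(553.6, 244, 24.6, 76.8) -> [ 0.09 -0.05  4.73] [0.01 0.01 0.04]
```

View pics/s4.png

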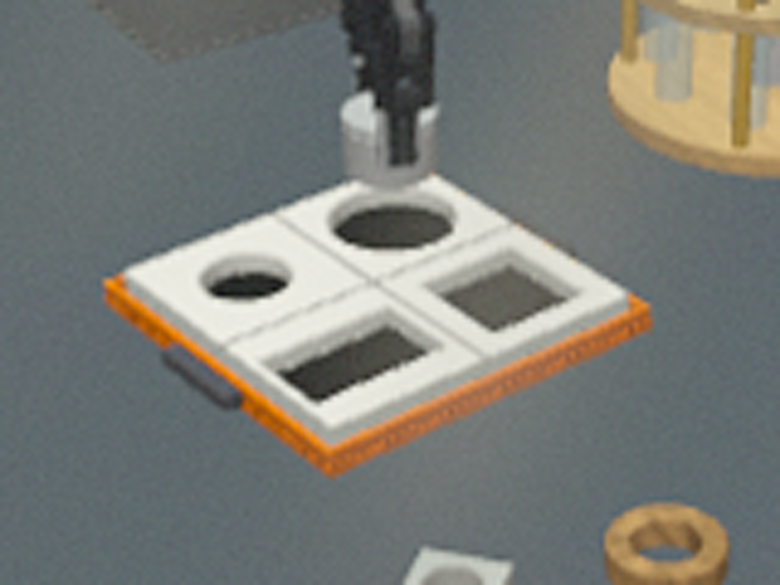

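Request:
{"op": "play_rows", "data": {
  "targets": [
    {"x": 0,"y": 0,"z": 2,"ax": 0,"ay": 0,"az": 0,"hand": -1},
    {"x": 0,"y": 0,"z": 3.5,"ax": 0,"ay": 0,"az": 0,"hand": -1},
    {"x": 0,"y": 0,"z": 4.3,"ax": 0,"ay": 0,"az": 0,"hand": -1},
    {"x": 0,"y": 0,"z": 4.6,"ax": 0,"ay": 0,"az": 0,"hand": -1},
    {"x": 0,"y": 0,"z": 4.7,"ax": 0,"ay": 0,"az": 0,"hand": -1},
    {"x": 0,"y": 0,"z": 4.7,"ax": 0,"ay": 0,"az": 0,"hand": -1}
  ]
}}

```text
clock: 6.8
ee_pos: [0.5548, 0.2443, 0.0283]
eef_rot: [0.113, 0.994, 0.001, 0.001]
force: [-11.2, -4.7, 33.6]
opening: 0.565
```

```bash
python3 look.py side s5 245 180 160 120
```

```text
t 6.85 tcp [554.8 244.3  28.3] q [ 0.31  0.73  1.77  0.    0.63 -1.04] F [-11.5  -5.4  32.4] open 0.563
```

View pics/s5.png

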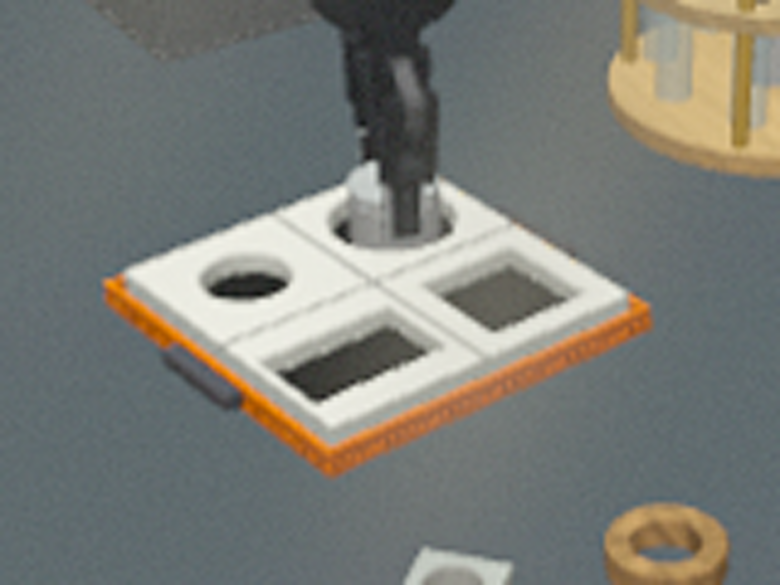

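Request:
{"op": "play_rows", "data": {
  "targets": [
    {"x": 0,"y": 0,"z": -0.1,"ax": 0,"ay": 0,"az": 0,"hand": -1},
    {"x": 0,"y": 0,"z": -0.1,"ax": 0,"ay": 0,"az": 0,"hand": -1}
  ]
}}

```text
clock: 7.05
ee_pos: [0.5553, 0.2444, 0.0304]
eef_rot: [0.113, 0.994, 0.001, 0.002]
force: [-0.0, -0.9, -1.3]
opening: 0.564
```

```bash
python3 look.py side s6 258 165 80 60
```

```text
t 7.1 tcp [555.1 244.4  29.8] q [ 0.31  0.73  1.77  0.    0.63 -1.04] F [ 0.5 -0.9 -1.1] open 0.56
```

View pics/s6.png

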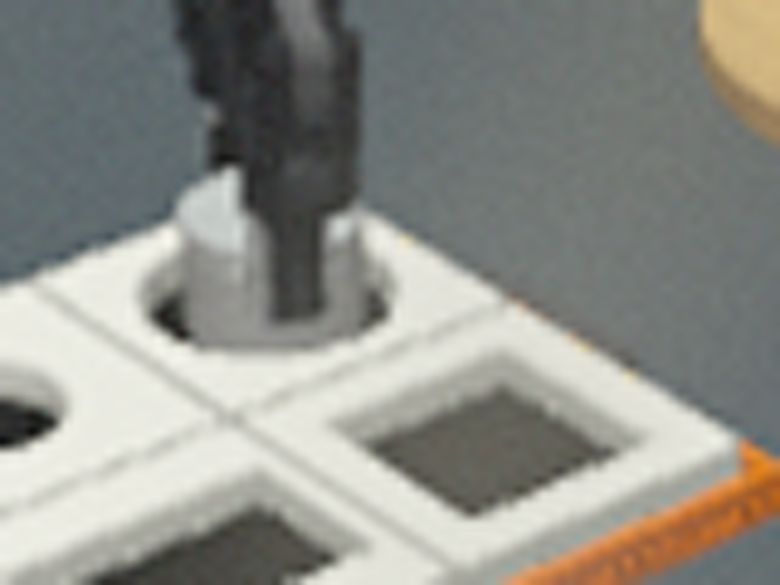

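```bash
python3 -c "
from h import *
S=pickle.load(open('s6.pkl','rb'))
for r in (26,32,38):
  for z in (10,15,20,25): 
    p=proj(S,[(555.1-.228*r)/1000,(244.4-.973*r)/1000,z/1000])[0]; print(r,z,p, (p-[218,135])*9.75)
a=np.linspace(0,6.28,13)
for z in (39,41,43): 
  p=proj(S,np.c_[.555+.025*np.cos(a),.244+.025*np.sin(a),0*a+z/1000]);q=(p-[218,135])*9.75; print(z,q.min(0),q.max(0))
"
```

```text
26 10 [247.92858066 172.64417782] [291.80366143 367.03073374]
26 15 [247.85558316 170.98816715] [291.0919358  350.88462967]
26 20 [247.78231447 169.32466918] [290.37756609 334.66552446]
26 25 [247.70877363 167.653643  ] [289.66054292 318.37301927]
32 10 [248.43341312 173.78200944] [296.72577791 378.12459201]
32 15 [248.36125381 172.12228511] [296.02222467 361.94227984]
32 20 [248.28882495 170.45502125] [295.3160433  345.68645716]
32 25 [248.21612558 168.7801764 ] [294.60722437 329.35671988]
38 10 [248.94210269 174.92850383] [301.68550126 389.30291232]
38 15 [248.87079808 173.2650623 ] [300.99028124 373.0843574 ]
38 20 [248.79922563 171.59402851] [300.29244987 356.79177801]
38 25 [248.72738437 169.91536049] [299.59199765 340.42476474]
39 [173.93801293 182.17119707] [359.87091439 273.11538039]
41 [173.55053956 175.68283108] [359.65077742 266.49387476]
43 [173.16250626 169.18315402] [359.43032107 259.86035135]
```

Request:
{"op": "play_rows", "data": {
  "targets": [
    {"x": 0,"y": 0,"z": 0,"ax": 0,"ay": 0,"az": 0,"hand": 0.3},
    {"x": 0,"y": 0,"z": 0,"ax": 0,"ay": 0,"az": 0,"hand": 0.6},
    {"x": 0,"y": 0,"z": 0,"ax": 0,"ay": 0,"az": 0,"hand": 0.8},
    {"x": 0,"y": 0,"z": 0,"ax": 0,"ay": 0,"az": 0,"hand": 0.8},
    {"x": 0,"y": 0,"z": -3,"ax": 0,"ay": 0,"az": 0,"hand": 0.8},
    {"x": 0,"y": 0,"z": -8,"ax": 0,"ay": 0,"az": 0,"hand": 1},
    {"x": 0,"y": 0,"z": -13,"ax": 0,"ay": 0,"az": 0,"hand": 1},
    {"x": 0,"y": -5,"z": -13,"ax": 0,"ay": 0,"az": 0,"hand": 1},
    {"x": 0,"y": -10,"z": -13,"ax": 0,"ay": 0,"az": 0,"hand": 1}
  ]
}}

```text
clock: 8.0
ee_pos: [0.5319, 0.1465, 0.1609]
eef_rot: [0.112, 0.994, 0.001, 0.003]
force: [-0.6, -0.4, -1.0]
opening: 0.998
```

```bash
python3 look.py side s7 258 165 100 80;  python3 -c "
from h import *
rows((510.8,-439.6,160,76.8),(510.8,-439.6,100,76.8))"
```

```text
t 8.05 tcp [529.7 140.6 160. ] q [ 0.14  0.48  1.84 -0.    0.82 -1.2 ] F [ 2.7 -3.2  0.5] open 1.0
t 8.05 tcp [529.7 140.6 160. ] q [ 0.14  0.48  1.84 -0.    0.82 -1.2 ] F [ 2.7 -3.2  0.5] open 1.0
(510.8, -439.6, 160, 76.8) -> [-1.126e+01 -5.695e+01 -2.000e-02] [0.01 0.04 0.03]
(510.8, -439.6, 100, 76.8) -> [-11.24 -56.95   5.98] [0.01 0.04 0.03]
```

View pics/s7.png

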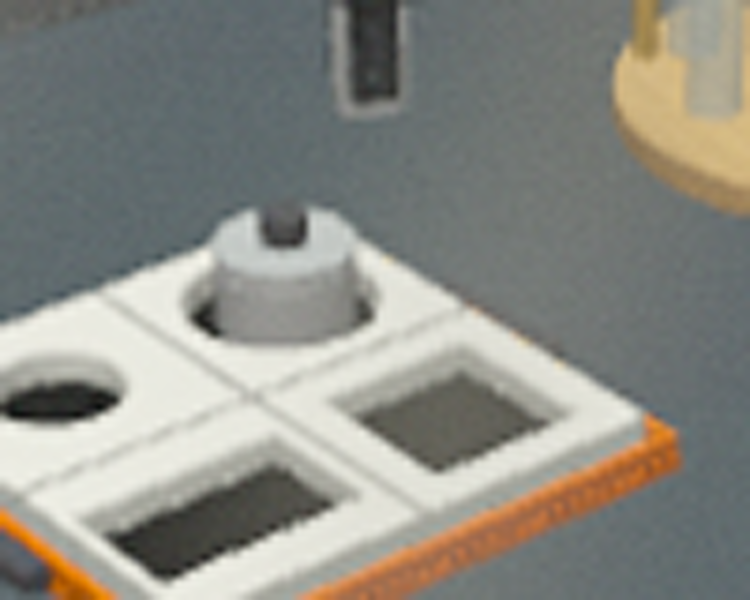

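Request:
{"op": "play_rows", "data": {
  "targets": [
    {"x": -1,"y": -5,"z": 0,"ax": 0,"ay": 0,"az": 0,"hand": 1},
    {"x": -2,"y": -10,"z": 0,"ax": 0,"ay": 0,"az": 0,"hand": 1},
    {"x": -3,"y": -15,"z": 0,"ax": 0,"ay": 0,"az": 0,"hand": 1},
    {"x": -4,"y": -20,"z": 0,"ax": 0,"ay": 0,"az": 0,"hand": 1},
    {"x": -5,"y": -25,"z": 0,"ax": 0,"ay": 0,"az": 0,"hand": 1},
    {"x": -6,"y": -30,"z": 0,"ax": 0,"ay": 0,"az": 0,"hand": 1},
    {"x": -7,"y": -35,"z": 0,"ax": 0,"ay": 0,"az": 0,"hand": 1},
    {"x": -8,"y": -40,"z": 0,"ax": 0,"ay": 0,"az": 0,"hand": 1},
    {"x": -9,"y": -45,"z": 0,"ax": 0,"ay": 0,"az": 0,"hand": 1},
    {"x": -10,"y": -50,"z": 0,"ax": 0,"ay": 0,"az": 0,"hand": 1}
  ]
}}

```text
clock: 9.05
ee_pos: [0.5142, -0.355, 0.1598]
eef_rot: [0.114, 0.993, 0.0, 0.001]
force: [0.6, 0.9, 0.0]
opening: 1.001
```

```bash
python3 -c "
from h import *
rows((510.8,-439.6,160,76.8),(510.8,-439.6,26,76.8))"
```

```text
t 9.05 tcp [ 514.2 -355.   159.8] q [-0.71  0.57  1.64  0.    0.92 -2.06] F [0.6 0.9 0. ] open 1.001
(510.8, -439.6, 160, 76.8) -> [-1.58 -8.32 -0.03] [0.01 0.03 0.03]
(510.8, -439.6, 26, 76.8) -> [-1.54 -8.33 13.37] [0.01 0.03 0.03]
```

Request:
{"op": "play_rows", "data": {
  "targets": [
    {"x": -1.6,"y": -5,"z": 0,"ax": 0,"ay": 0,"az": 0,"hand": 1},
    {"x": -1.6,"y": -8.3,"z": 0,"ax": 0,"ay": 0,"az": 0,"hand": 1},
    {"x": -1.6,"y": -8.3,"z": 0,"ax": 0,"ay": 0,"az": 0,"hand": 1},
    {"x": -1.6,"y": -8.3,"z": 2,"ax": 0,"ay": 0,"az": 0,"hand": 1},
    {"x": -1.6,"y": -8.3,"z": 5,"ax": 0,"ay": 0,"az": 0,"hand": 1},
    {"x": -1.6,"y": -8.3,"z": 8,"ax": 0,"ay": 0,"az": 0,"hand": 1},
    {"x": -1.6,"y": -8.3,"z": 11,"ax": 0,"ay": 0,"az": 0,"hand": 1},
    {"x": -1.6,"y": -8.3,"z": 13.2,"ax": 0,"ay": 0,"az": 0,"hand": 1},
    {"x": -1.6,"y": -8.3,"z": 13.2,"ax": 0,"ay": 0,"az": 0,"hand": 1},
    {"x": -1.6,"y": -8.3,"z": 13.2,"ax": 0,"ay": 0,"az": 0,"hand": 1}
  ]
}}

```text
clock: 10.05
ee_pos: [0.5117, -0.4392, 0.0281]
eef_rot: [0.114, 0.994, 0.0, 0.001]
force: [0.5, 0.5, 0.4]
opening: 0.998
```

```bash
python3 look.py side s8 405 330 160 120;  python3 -c "
from h import *
rows((510.8,-439.6,26,76.8))"
```

```text
t 10.1 tcp [ 511.9 -439.6   28.9] q [-0.81  0.8   1.59  0.    0.75 -2.15] F [-0.4  0.3  0.9] open 1.001
t 10.1 tcp [ 511.9 -439.6   28.9] q [-0.81  0.8   1.59  0.    0.75 -2.15] F [-0.4  0.3  0.9] open 1.001
(510.8, -439.6, 26, 76.8) -> [ 0.11 -0.03  0.29] [0.01 0.05 0.03]
```

View pics/s8.png

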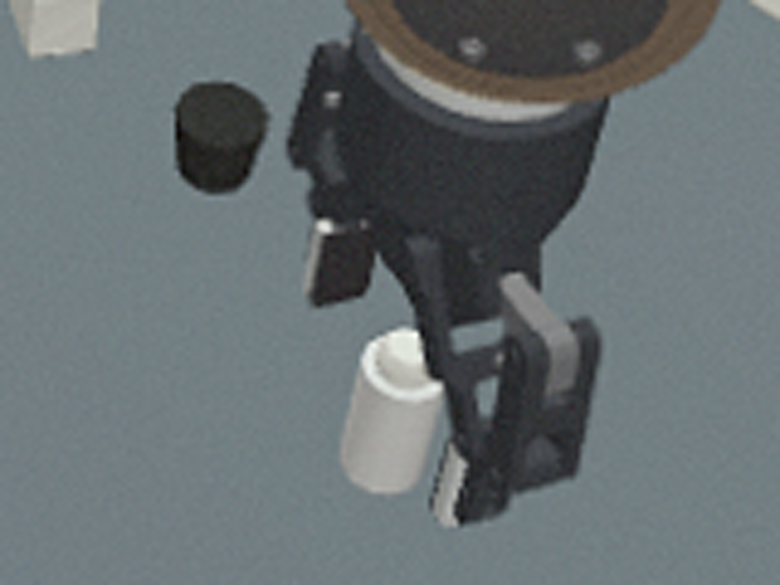

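Request:
{"op": "play_rows", "data": {
  "targets": [
    {"x": 0.1,"y": 0,"z": 0.3,"ax": 0,"ay": 0,"az": 0,"hand": 0},
    {"x": 0.1,"y": 0,"z": 0.3,"ax": 0,"ay": 0,"az": 0,"hand": -1},
    {"x": 0.1,"y": 0,"z": 0.3,"ax": 0,"ay": 0,"az": 0,"hand": -1},
    {"x": 0.1,"y": 0,"z": 0.3,"ax": 0,"ay": 0,"az": 0,"hand": -1},
    {"x": 0.1,"y": 0,"z": 0.3,"ax": 0,"ay": 0,"az": 0,"hand": -1},
    {"x": 0.1,"y": 0,"z": 0.3,"ax": 0,"ay": 0,"az": 0,"hand": -1},
    {"x": 0.1,"y": 0,"z": 0.3,"ax": 0,"ay": 0,"az": 0,"hand": -1},
    {"x": 0.1,"y": 0,"z": 0.3,"ax": 0,"ay": 0,"az": 0,"hand": -1},
    {"x": 0.1,"y": 0,"z": 0.3,"ax": 0,"ay": 0,"az": 0,"hand": -1},
    {"x": 0.1,"y": 0,"z": 0.3,"ax": 0,"ay": 0,"az": 0,"hand": -1}
  ]
}}

```text
clock: 11.1
ee_pos: [0.5111, -0.4395, 0.0265]
eef_rot: [0.114, 0.994, -0.0, 0.002]
force: [-0.9, 1.1, 5.5]
opening: 0.311
```

```bash
python3 -c "
from h import *
rows((510.8,-439.6,170,76.8),(460.4,225.8,170,76.8))"
```

```text
t 11.1 tcp [ 511.1 -439.5   26.5] q [-0.81  0.8   1.59  0.    0.74 -2.15] F [-0.9  1.1  5.5] open 0.311
(510.8, -439.6, 170, 76.8) -> [-4.000e-02 -1.000e-02 -1.435e+01] [0.   0.05 0.03]
(460.4, 225.8, 170, 76.8) -> [ 19.91  63.67 -14.44] [0.   0.05 0.03]
```

Request:
{"op": "play_rows", "data": {
  "targets": [
    {"x": 0,"y": 0,"z": -4,"ax": 0,"ay": 0,"az": 0,"hand": -1},
    {"x": 0,"y": 0,"z": -8,"ax": 0,"ay": 0,"az": 0,"hand": -1},
    {"x": 0,"y": 0,"z": -12.4,"ax": 0,"ay": 0,"az": 0,"hand": -1},
    {"x": 1.3,"y": 4,"z": -14.4,"ax": 0,"ay": 0,"az": 0,"hand": -1},
    {"x": 2.6,"y": 8.5,"z": -14.4,"ax": 0,"ay": 0,"az": 0,"hand": -1},
    {"x": 4,"y": 13,"z": -14.4,"ax": 0,"ay": 0,"az": 0,"hand": -1},
    {"x": 5.6,"y": 18,"z": -14.4,"ax": 0,"ay": 0,"az": 0,"hand": -1},
    {"x": 7.2,"y": 23,"z": -14.4,"ax": 0,"ay": 0,"az": 0,"hand": -1},
    {"x": 8.7,"y": 28,"z": -14.4,"ax": 0,"ay": 0,"az": 0,"hand": -1},
    {"x": 10.3,"y": 33,"z": -14.4,"ax": 0,"ay": 0,"az": 0,"hand": -1}
  ]
}}

```text
clock: 12.1
ee_pos: [0.4849, -0.1025, 0.1702]
eef_rot: [0.114, 0.993, -0.0, 0.002]
force: [1.0, 0.5, -1.5]
opening: 0.318
```

```bash
python3 -c "
from h import *
rows((460.4,225.8,170,76.8))"
```

```text
t 12.1 tcp [ 484.9 -102.5  170.2] q [-0.34  0.4   1.95  0.    0.79 -1.68] F [ 1.   0.5 -1.5] open 0.318
(460.4, 225.8, 170, 76.8) -> [ 9.820e+00  3.142e+01 -3.000e-02] [0.   0.06 0.02]
```

Request:
{"op": "play_rows", "data": {
  "targets": [
    {"x": 1.6,"y": 5,"z": 0,"ax": 0,"ay": 0,"az": 0,"hand": -1},
    {"x": 3.1,"y": 10,"z": 0,"ax": 0,"ay": 0,"az": 0,"hand": -1},
    {"x": 4.7,"y": 15,"z": 0,"ax": 0,"ay": 0,"az": 0,"hand": -1},
    {"x": 6.2,"y": 20,"z": 0,"ax": 0,"ay": 0,"az": 0,"hand": -1},
    {"x": 7.8,"y": 25,"z": 0,"ax": 0,"ay": 0,"az": 0,"hand": -1},
    {"x": 9.4,"y": 30,"z": 0,"ax": 0,"ay": 0,"az": 0,"hand": -1},
    {"x": 9.8,"y": 31.4,"z": 0,"ax": 0,"ay": 0,"az": 0,"hand": -1},
    {"x": 9.8,"y": 31.4,"z": 4,"ax": 0,"ay": 0,"az": 0,"hand": -1},
    {"x": 9.8,"y": 31.4,"z": 8,"ax": 0,"ay": 0,"az": 0,"hand": -1},
    {"x": 9.8,"y": 31.4,"z": 9,"ax": 0,"ay": 0,"az": 0,"hand": -1}
  ]
}}

```text
clock: 13.1
ee_pos: [0.4593, 0.2252, 0.0768]
eef_rot: [0.114, 0.994, -0.001, 0.0]
force: [-0.4, -1.1, -0.8]
opening: 0.311
```

```bash
python3 look.py side s9 235 170 160 120;  python3 -c "
from h import *
rows((460.4,225.8,33,76.8))"
```

```text
t 13.15 tcp [459.8 225.1  77.1] q [ 0.33  0.57  1.99 -0.    0.59 -1.01] F [-0.9 -0.1 -1.5] open 0.308
t 13.15 tcp [459.8 225.1  77.1] q [ 0.33  0.57  1.99 -0.    0.59 -1.01] F [-0.9 -0.1 -1.5] open 0.308
(460.4, 225.8, 33, 76.8) -> [-0.04  0.1   4.41] [-0.03  0.01  0.02]
```

View pics/s9.png

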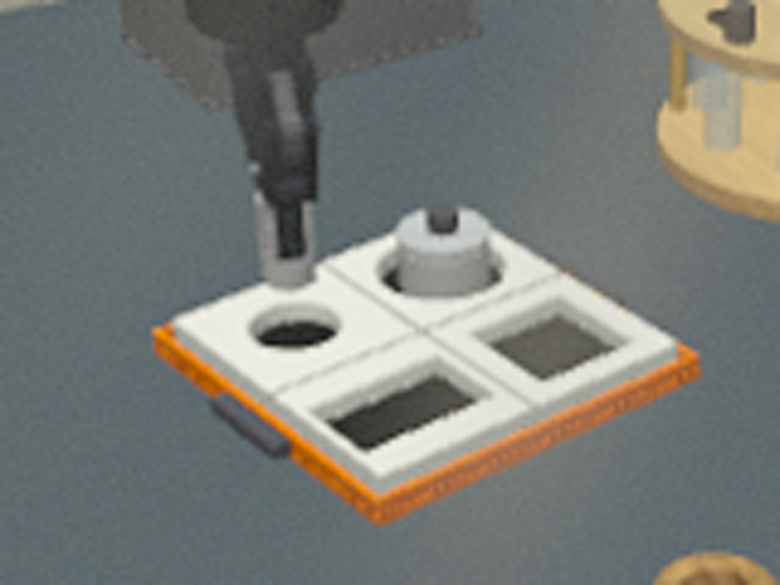

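Request:
{"op": "play_rows", "data": {
  "targets": [
    {"x": 0,"y": 0.1,"z": 2,"ax": 0,"ay": 0,"az": 0,"hand": -1},
    {"x": 0,"y": 0.1,"z": 3.5,"ax": 0,"ay": 0,"az": 0,"hand": -1},
    {"x": 0,"y": 0.1,"z": 4.1,"ax": 0,"ay": 0,"az": 0,"hand": -1},
    {"x": 0,"y": 0.1,"z": 4.1,"ax": 0,"ay": 0,"az": 0,"hand": -1},
    {"x": 0,"y": 0.1,"z": 4.2,"ax": 0,"ay": 0,"az": 0,"hand": -1}
  ]
}}

```text
clock: 13.65
ee_pos: [0.4608, 0.226, 0.0364]
eef_rot: [0.114, 0.993, -0.001, 0.001]
force: [-2.6, -1.6, 20.8]
opening: 0.308
```

```bash
python3 look.py side s10 225 160 80 60;  python3 -c "
from h import *
rows((460.4,225.8,32,76.8))"
```

```text
t 13.7 tcp [460.7 226.   36.5] q [ 0.33  0.64  2.   -0.01  0.49 -1.01] F [ 0.2 -0.7  4.7] open 0.312
t 13.7 tcp [460.7 226.   36.5] q [ 0.33  0.64  2.   -0.01  0.49 -1.01] F [ 0.2 -0.7  4.7] open 0.312
(460.4, 225.8, 32, 76.8) -> [ 0.03 -0.02  0.45] [-0.02  0.02  0.02]
```

View pics/s10.png

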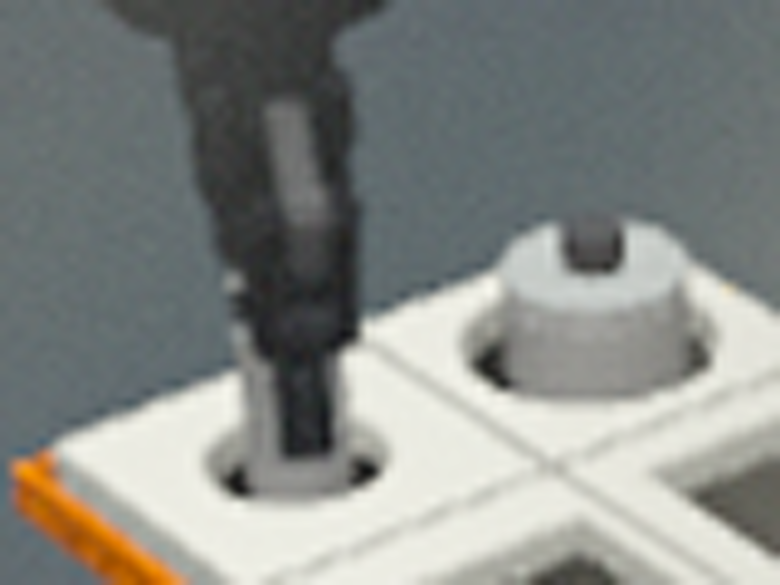

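Request:
{"op": "play_rows", "data": {
  "targets": [
    {"x": 0,"y": 0,"z": 0,"ax": 0,"ay": 0,"az": 0,"hand": 0},
    {"x": 0,"y": 0,"z": 0,"ax": 0,"ay": 0,"az": 0,"hand": 0.3},
    {"x": 0,"y": 0,"z": 0,"ax": 0,"ay": 0,"az": 0,"hand": 0.5},
    {"x": 0,"y": 0,"z": 0,"ax": 0,"ay": 0,"az": 0,"hand": 0.5},
    {"x": 0,"y": 0,"z": -4,"ax": 0,"ay": 0,"az": 0,"hand": 0.5},
    {"x": 0,"y": 0,"z": -8,"ax": 0,"ay": 0,"az": 0,"hand": 0.5},
    {"x": 0,"y": 0,"z": -12,"ax": 0,"ay": 0,"az": 0,"hand": 1},
    {"x": 0,"y": -5,"z": -13,"ax": 0,"ay": 0,"az": 0,"hand": 1},
    {"x": 0,"y": -10,"z": -13,"ax": 0,"ay": 0,"az": 0,"hand": 1}
  ]
}}

```text
clock: 14.6
ee_pos: [0.4382, 0.1296, 0.1683]
eef_rot: [0.113, 0.994, -0.0, 0.003]
force: [0.3, -1.0, -0.4]
opening: 1.001
```

```bash
python3 look.py side s11 240 170 120 90;  python3 -c "
from h import *
rows((423.8,-184.3,140,65.5),(423.8,-184.3,20,65.5))"
```

```text
t 14.65 tcp [435.6 124.1 167.3] q [ 0.13  0.35  2.05 -0.    0.74 -1.21] F [ 1.1 -1.   0.1] open 0.999
t 14.65 tcp [435.6 124.1 167.3] q [ 0.13  0.35  2.05 -0.    0.74 -1.21] F [ 1.1 -1.   0.1] open 0.999
(423.8, -184.3, 140, 65.5) -> [ -5.83 -30.3    2.82] [-0.03  0.03  2.28]
(423.8, -184.3, 20, 65.5) -> [ -5.81 -30.27  14.82] [-0.03  0.03  2.28]
```

View pics/s11.png

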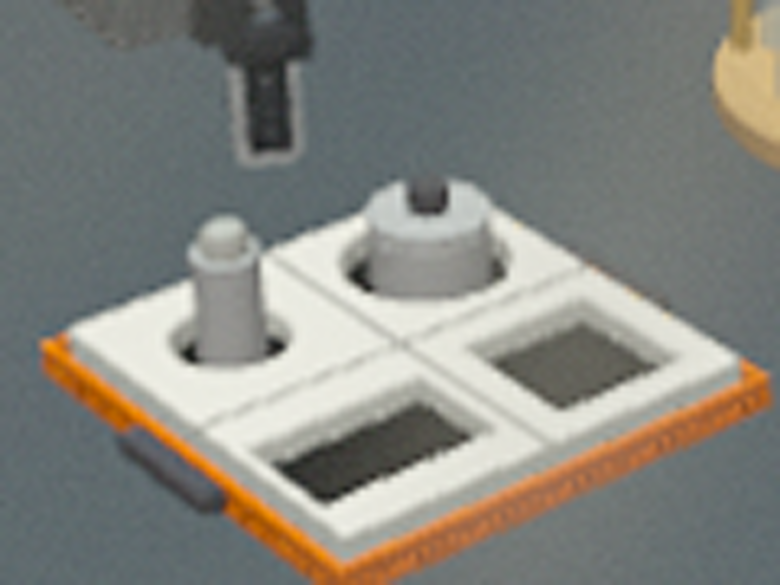

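Request:
{"op": "play_rows", "data": {
  "targets": [
    {"x": -2.6,"y": -4.5,"z": 0,"ax": 0,"ay": 0,"az": 0,"hand": 1},
    {"x": -5.2,"y": -9,"z": 0,"ax": 0,"ay": 0,"az": 0,"hand": 1},
    {"x": -7.8,"y": -14,"z": 0,"ax": 0,"ay": 0,"az": 0,"hand": 1},
    {"x": -7.4,"y": -19,"z": 0,"ax": 0,"ay": 0,"az": 0.8,"hand": 1},
    {"x": -6.6,"y": -24,"z": 1,"ax": 0,"ay": 0,"az": 1.6,"hand": 0.7},
    {"x": -5.8,"y": -28,"z": 2,"ax": 0,"ay": 0,"az": 2.3,"hand": 0.7},
    {"x": -5.8,"y": -30.3,"z": 2.8,"ax": 0,"ay": 0,"az": 2.3,"hand": 0.7},
    {"x": -5.8,"y": -30.3,"z": 2.8,"ax": 0,"ay": 0,"az": 2.3,"hand": 0.7},
    {"x": -5.8,"y": -30.3,"z": 2.8,"ax": 0,"ay": 0,"az": 2.3,"hand": 0.7}
  ]
}}

```text
clock: 15.55
ee_pos: [0.4232, -0.1845, 0.14]
eef_rot: [0.214, 0.977, -0.001, 0.001]
force: [-0.4, -0.0, 0.2]
opening: 0.85
```

```bash
python3 -c "
from h import *
rows((423.8,-184.3,140,65.5),(423.8,-184.3,20,65.5))"
```

```text
t 15.55 tcp [ 423.2 -184.5  140. ] q [-0.55  0.41  2.06 -0.    0.67 -1.69] F [-0.4 -0.   0.2] open 0.85
(423.8, -184.3, 140, 65.5) -> [-0.04  0.04  0.  ] [-0.02  0.02 -0.04]
(423.8, -184.3, 20, 65.5) -> [-0.02  0.07 12.  ] [-0.02  0.02 -0.04]
```

Request:
{"op": "play_rows", "data": {
  "targets": [
    {"x": 0,"y": 0.1,"z": 4,"ax": 0,"ay": 0,"az": 0,"hand": 0.7},
    {"x": 0,"y": 0.1,"z": 8,"ax": 0,"ay": 0,"az": 0,"hand": 0.7},
    {"x": 0,"y": 0.1,"z": 11,"ax": 0,"ay": 0,"az": 0,"hand": 0.7},
    {"x": 0,"y": 0.1,"z": 12,"ax": 0,"ay": 0,"az": 0,"hand": 0.7},
    {"x": 0,"y": 0.1,"z": 12,"ax": 0,"ay": 0,"az": 0,"hand": 0.7}
  ]
}}

```text
clock: 16.05
ee_pos: [0.4238, -0.183, 0.0195]
eef_rot: [0.213, 0.977, -0.001, -0.0]
force: [0.5, -0.5, 0.6]
opening: 0.847
```

```bash
python3 look.py side s12 280 260 160 120
```

```text
t 16.1 tcp [ 424.1 -183.3   20.4] q [-0.55  0.64  2.14 -0.01  0.36 -1.69] F [-0.4 -0.3  1. ] open 0.85
```

View pics/s12.png

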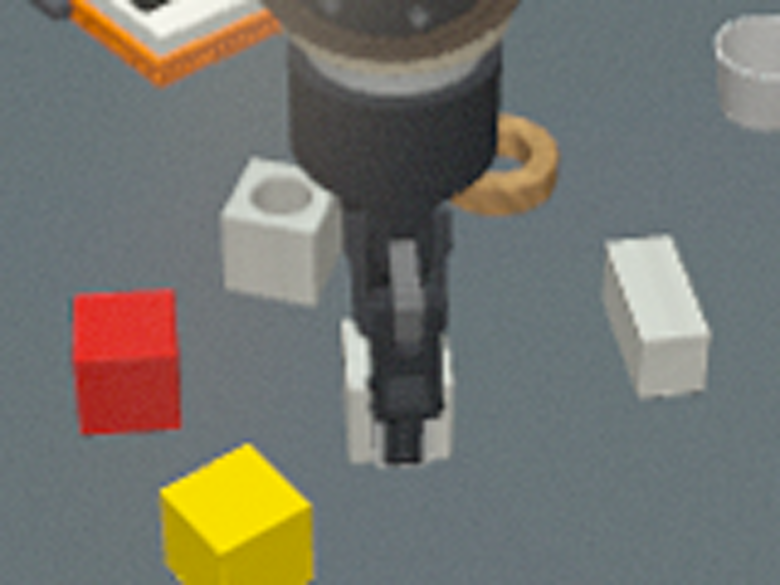

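The gripper straddles the block at about (402,400) in the crop, well clear of the drilled block and the red cube.

Request:
{"op": "play_rows", "data": {
  "targets": [
    {"x": 0,"y": -0.1,"z": 0,"ax": 0,"ay": 0,"az": 0,"hand": 0},
    {"x": 0,"y": -0.1,"z": 0,"ax": 0,"ay": 0,"az": 0,"hand": -1},
    {"x": 0,"y": -0.1,"z": 0,"ax": 0,"ay": 0,"az": 0,"hand": -1},
    {"x": 0,"y": -0.1,"z": 0,"ax": 0,"ay": 0,"az": 0,"hand": -1},
    {"x": 0,"y": -0.1,"z": 0,"ax": 0,"ay": 0,"az": 0,"hand": -1},
    {"x": 0,"y": -0.1,"z": 0,"ax": 0,"ay": 0,"az": 0,"hand": -1},
    {"x": 0,"y": -0.1,"z": 0,"ax": 0,"ay": 0,"az": 0,"hand": -1},
    {"x": 0,"y": -0.1,"z": -4,"ax": 0,"ay": 0,"az": 0,"hand": -1},
    {"x": 0,"y": -0.1,"z": -8,"ax": 0,"ay": 0,"az": 0,"hand": -1},
    {"x": 0,"y": -0.1,"z": -12,"ax": 0,"ay": 0,"az": 0,"hand": -1}
  ]
}}

```text
clock: 17.1
ee_pos: [0.4233, -0.1838, 0.1425]
eef_rot: [0.213, 0.977, -0.001, 0.0]
force: [0.8, 0.7, -0.9]
opening: 0.456
```

```bash
python3 -c "
from h import *
rows((500,-20,150,38),(571.8,150.8,150,11),(571.8,150.8,90,11))"
```

```text
t 17.1 tcp [ 423.3 -183.8  142.5] q [-0.55  0.4   2.06 -0.    0.68 -1.69] F [ 0.8  0.7 -0.9] open 0.456
(500, -20, 150, 38) -> [-0.14 18.08 -0.79] [-0.02  0.02  5.47]
(571.8, 150.8, 150, 11) -> [ 0.45 36.6  -0.83] [-1.000e-02  3.000e-02  1.087e+01]
(571.8, 150.8, 90, 11) -> [ 0.46 36.62  5.17] [-1.000e-02  3.000e-02  1.087e+01]
```

Request:
{"op": "play_rows", "data": {
  "targets": [
    {"x": 0,"y": 4,"z": -1,"ax": 0,"ay": 0,"az": 1.4,"hand": -1},
    {"x": 0,"y": 8,"z": -1,"ax": 0,"ay": 0,"az": 2.8,"hand": -1},
    {"x": 0,"y": 12.5,"z": -1,"ax": 0,"ay": 0,"az": 4.2,"hand": -1},
    {"x": 0.1,"y": 17,"z": -1,"ax": 0,"ay": 0,"az": 5.6,"hand": -1},
    {"x": 0.2,"y": 21.5,"z": -1,"ax": 0,"ay": 0,"az": 7,"hand": -1},
    {"x": 0.3,"y": 26,"z": -1,"ax": 0,"ay": 0,"az": 8.4,"hand": -1},
    {"x": 0.4,"y": 31,"z": -1,"ax": 0,"ay": 0,"az": 9.8,"hand": -1},
    {"x": 0.5,"y": 35,"z": -1,"ax": 0,"ay": 0,"az": 10.9,"hand": -1},
    {"x": 0.5,"y": 36.6,"z": 0,"ax": 0,"ay": 0,"az": 10.9,"hand": -1},
    {"x": 0.5,"y": 36.6,"z": 2,"ax": 0,"ay": 0,"az": 10.9,"hand": -1}
  ]
}}

```text
clock: 18.1
ee_pos: [0.5724, 0.1529, 0.1226]
eef_rot: [0.636, 0.772, 0.001, 0.002]
force: [-0.4, -0.5, -1.9]
opening: 0.454
```

```bash
python3 look.py side s13 250 180 160 120; python3 -c "
from h import *
rows((571.8,150.8,80,11),(571.8,150.8,30,11))"
```

```text
t 18.15 tcp [570.2 151.5 118.7] q [ 0.15  0.59  1.76 -0.    0.79 -0.04] F [-1.6 -0.8 -6.1] open 0.455
t 18.15 tcp [570.2 151.5 118.7] q [ 0.15  0.59  1.76 -0.    0.79 -0.04] F [-1.6 -0.8 -6.1] open 0.455
(571.8, 150.8, 80, 11) -> [-0.09  0.15  3.87] [-0.03  0.03  0.01]
(571.8, 150.8, 30, 11) -> [-0.08  0.17  8.87] [-0.03  0.03  0.01]
```

View pics/s13.png

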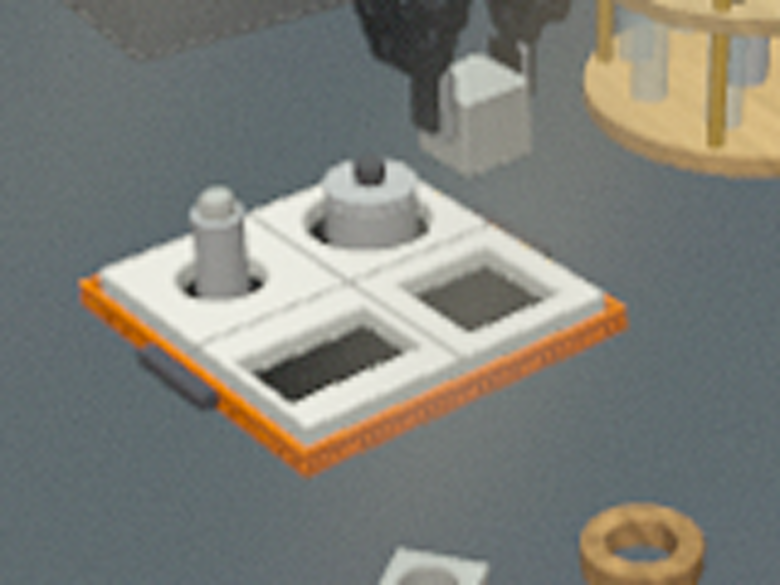

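Request:
{"op": "play_rows", "data": {
  "targets": [
    {"x": -0.1,"y": 0.15,"z": 3,"ax": 0,"ay": 0,"az": 0,"hand": -1},
    {"x": -0.1,"y": 0.15,"z": 6,"ax": 0,"ay": 0,"az": 0,"hand": -1},
    {"x": -0.1,"y": 0.15,"z": 7.8,"ax": 0,"ay": 0,"az": 0,"hand": -1},
    {"x": -0.1,"y": 0.15,"z": 8.5,"ax": 0,"ay": 0,"az": 0,"hand": -1},
    {"x": -0.1,"y": 0.15,"z": 8.8,"ax": 0,"ay": 0,"az": 0,"hand": -1},
    {"x": -0.1,"y": 0.15,"z": 8.8,"ax": 0,"ay": 0,"az": 0,"hand": -1}
  ]
}}

```text
clock: 18.75
ee_pos: [0.5717, 0.15, 0.0321]
eef_rot: [0.636, 0.772, -0.002, 0.0]
force: [0.3, 0.3, -0.7]
opening: 0.454
```

```bash
python3 look.py side s14 265 180 100 75; python3 -c "
from h import *
rows((571.8,150.8,26,11))"
```

```text
t 18.8 tcp [571.9 150.   32. ] q [ 0.15  0.72  1.81 -0.    0.62 -0.04] F [-1.  -0.5  0.9] open 0.456
t 18.8 tcp [571.9 150.   32. ] q [ 0.15  0.72  1.81 -0.    0.62 -0.04] F [-1.  -0.5  0.9] open 0.456
(571.8, 150.8, 26, 11) -> [0.08 0.   0.6 ] [-0.02  0.03  0.01]
```

View pics/s14.png

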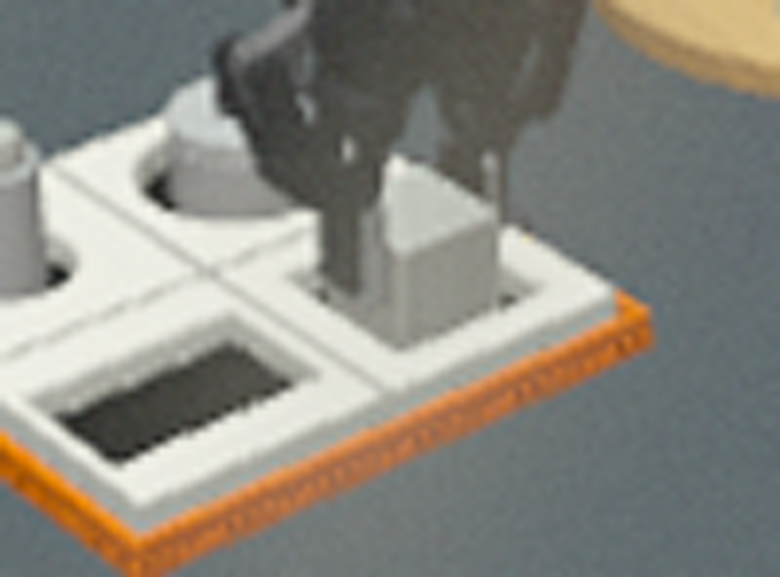

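Request:
{"op": "play_rows", "data": {
  "targets": [
    {"x": 0,"y": 0,"z": 0.2,"ax": 0,"ay": 0,"az": 0,"hand": -1},
    {"x": 0,"y": 0,"z": 0.3,"ax": 0,"ay": 0,"az": 0,"hand": -1},
    {"x": 0,"y": 0,"z": 0.3,"ax": 0,"ay": 0,"az": 0,"hand": -1}
  ]
}}

```text
clock: 19.1
ee_pos: [0.5719, 0.15, 0.032]
eef_rot: [0.636, 0.772, -0.001, 0.001]
force: [-8.8, 1.6, 25.1]
opening: 0.459
```

Request:
{"op": "play_rows", "data": {
  "targets": [
    {"x": 0,"y": 0,"z": -0.05,"ax": 0,"ay": 0,"az": 0,"hand": -1},
    {"x": 0,"y": 0,"z": -0.05,"ax": 0,"ay": 0,"az": 0,"hand": -1}
  ]
}}

```text
clock: 19.3
ee_pos: [0.5724, 0.1499, 0.0336]
eef_rot: [0.636, 0.772, -0.0, 0.001]
force: [-1.1, 0.9, -1.3]
opening: 0.458
```

```bash
python3 look.py side s15 265 180 80 60; python3 -c "
from h import *
S=pickle.load(open('s15.pkl','rb'))
e=np.array([.9816,.1908]);f=np.array([-e[1],e[0]]);c=np.array([.572,.150])
for z in (45,48,51,56):
  P=[[*(c+i*.02*e+j*.02*f),z/1000] for i,j in((-1,-1),(1,-1),(-1,1))]
  print(z,np.round((proj(S,P)-[225,150])*9.75))
"
```

```text
t 19.35 tcp [572.3 149.9  33.1] q [ 0.15  0.71  1.81 -0.    0.62 -0.04] F [ 0.5 -0.2 -2.3] open 0.458
45 [[405. 259.]
 [528. 207.]
 [307. 197.]]
48 [[405. 249.]
 [528. 196.]
 [307. 187.]]
51 [[405. 238.]
 [528. 186.]
 [307. 176.]]
56 [[404. 221.]
 [528. 169.]
 [306. 159.]]
```

View pics/s15.png

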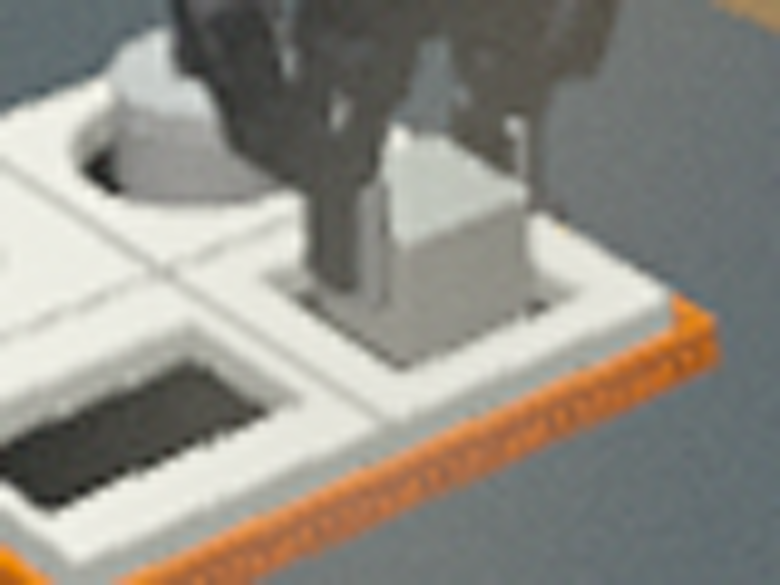

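Request:
{"op": "play_rows", "data": {
  "targets": [
    {"x": 0,"y": 0,"z": 0.1,"ax": 0,"ay": 0,"az": 0,"hand": 0.1},
    {"x": 0,"y": 0,"z": 0,"ax": 0,"ay": 0,"az": 0,"hand": 0.3},
    {"x": 0,"y": 0,"z": 0,"ax": 0,"ay": 0,"az": 0,"hand": 0.6},
    {"x": 0,"y": 0,"z": 0,"ax": 0,"ay": 0,"az": 0,"hand": 0.6},
    {"x": 0,"y": 0,"z": -4,"ax": 0,"ay": 0,"az": 0,"hand": 0.6},
    {"x": 0,"y": 0,"z": -8,"ax": 0,"ay": 0,"az": 0,"hand": 0.6},
    {"x": 0,"y": 0,"z": -12,"ax": 0,"ay": 0,"az": 0,"hand": 0.6},
    {"x": 0,"y": 0,"z": -12,"ax": 0,"ay": 0,"az": 0,"hand": 0.6}
  ]
}}

```text
clock: 20.15
ee_pos: [0.574, 0.1505, 0.1581]
eef_rot: [0.636, 0.772, 0.003, 0.004]
force: [-0.5, 0.8, -0.2]
opening: 0.802
```

```bash
python3 look.py side s16 250 180 120 90; python3 -c "
from h import *
rows((538.6,-194.1,150,-19.8),(538.6,-194.1,22,-19.8))"
```

```text
t 20.2 tcp [573.  150.3 155.5] q [ 0.15  0.54  1.73 -0.    0.86 -0.04] F [ 0.1  0.1 -0.6] open 0.805
t 20.2 tcp [573.  150.3 155.5] q [ 0.15  0.54  1.73 -0.    0.86 -0.04] F [ 0.1  0.1 -0.6] open 0.805
(538.6, -194.1, 150, -19.8) -> [-33.14  -9.98   0.58] [0.07 0.01 6.17]
(538.6, -194.1, 22, -19.8) -> [-33.11 -10.05  13.38] [0.07 0.01 6.17]
```

View pics/s16.png

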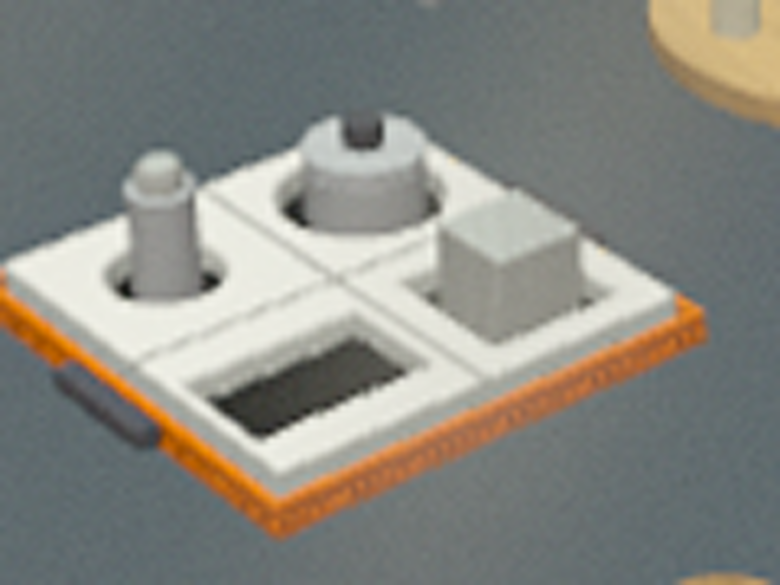

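Request:
{"op": "play_rows", "data": {
  "targets": [
    {"x": -4.5,"y": -1.4,"z": 0.5,"ax": 0,"ay": 0,"az": 1,"hand": 0.6},
    {"x": -9,"y": -2.8,"z": 0.5,"ax": 0,"ay": 0,"az": 2,"hand": 0.6},
    {"x": -13.5,"y": -4.1,"z": 0.5,"ax": 0.1,"ay": 0,"az": 3,"hand": 0.6},
    {"x": -18,"y": -5.4,"z": 0.5,"ax": 0.1,"ay": 0,"az": 4,"hand": 0.6},
    {"x": -22.5,"y": -6.8,"z": 0.5,"ax": 0.1,"ay": 0,"az": 5,"hand": 0.6},
    {"x": -27,"y": -8.2,"z": 0.5,"ax": 0.1,"ay": 0,"az": 6,"hand": 0.6},
    {"x": -31,"y": -9.4,"z": 0.5,"ax": 0.1,"ay": 0,"az": 6.2,"hand": 0.6},
    {"x": -33.1,"y": -10,"z": 0.5,"ax": 0.1,"ay": 0,"az": 6.2,"hand": 0.6},
    {"x": -33.1,"y": -10,"z": 0.5,"ax": 0.1,"ay": 0,"az": 6.2,"hand": 0.6},
    {"x": -33.1,"y": -10,"z": 4,"ax": 0.1,"ay": 0,"az": 6.2,"hand": 0.6}
  ]
}}

```text
clock: 21.2
ee_pos: [0.5397, -0.1946, 0.1174]
eef_rot: [0.819, 0.573, -0.0, 0.002]
force: [-0.0, -0.3, -0.8]
opening: 0.799
```

```bash
python3 look.py side s17 330 250 160 120; python3 -c "
from h import *
rows((538.6,-194.1,70,-19.8),(538.6,-194.1,20,-19.8))"
```

```text
t 21.25 tcp [ 536.9 -192.7  110.5] q [-0.46  0.58  1.82 -0.    0.75 -0.11] F [-1.6  1.3 -5.9] open 0.802
t 21.25 tcp [ 536.9 -192.7  110.5] q [-0.46  0.58  1.82 -0.    0.75 -0.11] F [-1.6  1.3 -5.9] open 0.802
(538.6, -194.1, 70, -19.8) -> [-0.07  0.24  4.05] [-0.08  0.01 -0.04]
(538.6, -194.1, 20, -19.8) -> [-0.06  0.27  9.05] [-0.08  0.01 -0.04]
```

View pics/s17.png

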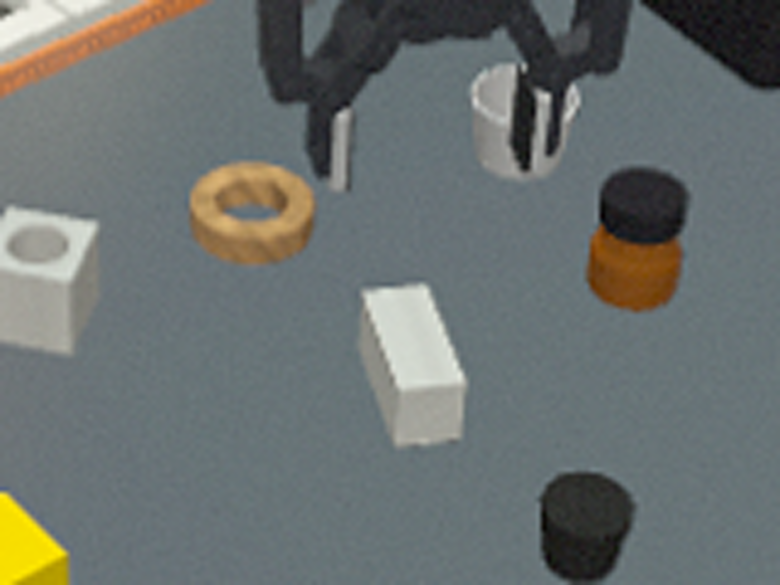

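Request:
{"op": "play_rows", "data": {
  "targets": [
    {"x": -0.1,"y": 0.25,"z": 3,"ax": -0.1,"ay": 0,"az": 0,"hand": 0.6},
    {"x": -0.1,"y": 0.25,"z": 6,"ax": -0.1,"ay": 0,"az": 0,"hand": 0.6},
    {"x": -0.1,"y": 0.25,"z": 8.5,"ax": -0.1,"ay": 0,"az": 0,"hand": 0.6},
    {"x": -0.1,"y": 0.25,"z": 9.1,"ax": -0.1,"ay": 0,"az": 0,"hand": 0.6},
    {"x": -0.1,"y": 0.25,"z": 9.1,"ax": -0.1,"ay": 0,"az": 0,"hand": 0.6},
    {"x": -0.1,"y": 0.25,"z": 9.1,"ax": -0.1,"ay": 0,"az": 0,"hand": 0.6}
  ]
}}

```text
clock: 21.85
ee_pos: [0.5387, -0.1941, 0.0204]
eef_rot: [0.819, 0.574, 0.0, 0.001]
force: [-0.5, -0.7, 0.6]
opening: 0.8
```

```bash
python3 look.py side s18 330 250 160 120; python3 -c "
from h import *
rows((538.6,-194.1,19,-19.8))"
```

```text
t 21.9 tcp [ 538.8 -194.3   20.7] q [-0.46  0.72  1.86 -0.    0.56 -0.11] F [ 0.9 -0.4 -0. ] open 0.795
t 21.9 tcp [ 538.8 -194.3   20.7] q [-0.46  0.72  1.86 -0.    0.56 -0.11] F [ 0.9 -0.4 -0. ] open 0.795
(538.6, -194.1, 19, -19.8) -> [ 0.01 -0.02  0.17] [ 0.04  0.02 -0.03]
```

View pics/s18.png

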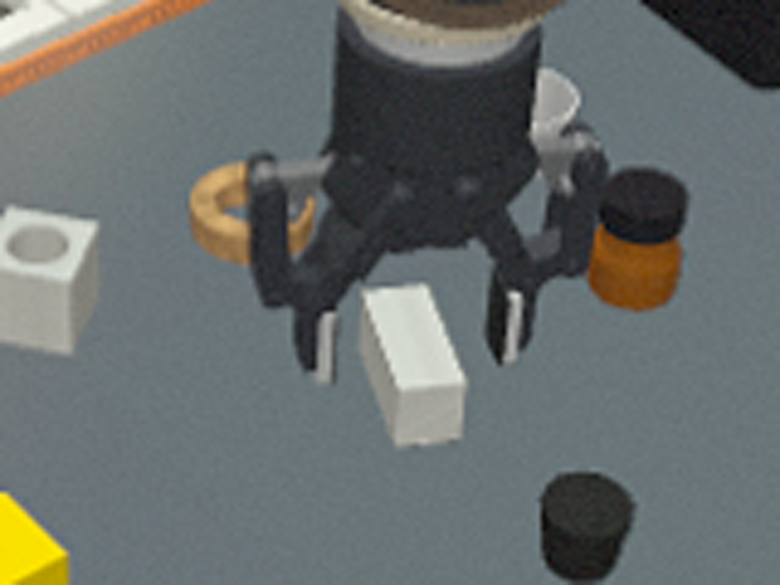

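The fingers stand on either side of the bar's middle, around (400,340) in the crop, so I'll close, lift and rotate.

Request:
{"op": "play_rows", "data": {
  "targets": [
    {"x": 0,"y": 0,"z": 0.1,"ax": 0,"ay": 0,"az": 0,"hand": -1},
    {"x": 0,"y": 0,"z": 0.1,"ax": 0,"ay": 0,"az": 0,"hand": -1},
    {"x": 0,"y": 0,"z": 0.1,"ax": 0,"ay": 0,"az": 0,"hand": -1},
    {"x": 0,"y": 0,"z": 0.1,"ax": 0,"ay": 0,"az": 0,"hand": -1},
    {"x": 0,"y": 0,"z": 0.1,"ax": 0,"ay": 0,"az": 0,"hand": -1},
    {"x": 0,"y": 0,"z": 0.1,"ax": 0,"ay": 0,"az": 0,"hand": -1},
    {"x": 0,"y": 0,"z": 0.1,"ax": 0,"ay": 0,"az": 0,"hand": -1},
    {"x": 0,"y": 0,"z": -4,"ax": 0,"ay": 0,"az": 0,"hand": -1},
    {"x": 0,"y": 0,"z": -8,"ax": 0,"ay": 0,"az": 0,"hand": -1},
    {"x": 0,"y": 0,"z": -13,"ax": 0,"ay": 0,"az": 0,"hand": -1}
  ]
}}

```text
clock: 22.9
ee_pos: [0.5377, -0.1937, 0.1513]
eef_rot: [0.819, 0.574, -0.0, 0.001]
force: [1.1, -1.2, -1.9]
opening: 0.31
```

```bash
python3 -c "
from h import *
rows((478.6,132.6,150,-79),(478.6,132.6,90,-79))"
```

```text
t 22.9 tcp [ 537.7 -193.7  151.3] q [-0.46  0.52  1.79 -0.    0.84 -0.11] F [ 1.1 -1.2 -1.9] open 0.31
(478.6, 132.6, 150, -79) -> [ 28.65 -16.7    0.09] [1.000e-02 1.000e-02 1.181e+01]
(478.6, 132.6, 90, -79) -> [ 28.65 -16.7    6.09] [1.000e-02 1.000e-02 1.181e+01]
```

Request:
{"op": "play_rows", "data": {
  "targets": [
    {"x": 3.2,"y": -1.9,"z": 0,"ax": 0,"ay": 0,"az": 1.4,"hand": -1},
    {"x": 6.5,"y": -3.8,"z": 0,"ax": 0,"ay": 0,"az": 2.8,"hand": -1},
    {"x": 10,"y": -5.8,"z": 0,"ax": 0,"ay": 0,"az": 4.2,"hand": -1},
    {"x": 13.5,"y": -7.9,"z": 0,"ax": 0,"ay": 0,"az": 5.6,"hand": -1},
    {"x": 17,"y": -9.9,"z": 0,"ax": 0,"ay": 0,"az": 7,"hand": -1},
    {"x": 20.5,"y": -12,"z": 0,"ax": 0,"ay": 0,"az": 8.4,"hand": -1},
    {"x": 24,"y": -14,"z": 0,"ax": 0,"ay": 0,"az": 9.8,"hand": -1},
    {"x": 27,"y": -15.8,"z": 0,"ax": 0,"ay": 0,"az": 11,"hand": -1},
    {"x": 28.6,"y": -16.7,"z": 0,"ax": 0,"ay": 0,"az": 11.8,"hand": -1},
    {"x": 28.6,"y": -16.7,"z": 1,"ax": 0,"ay": 0,"az": 11.8,"hand": -1}
  ]
}}

```text
clock: 23.9
ee_pos: [0.4783, 0.1341, 0.1416]
eef_rot: [0.995, 0.097, 0.001, 0.001]
force: [0.5, -0.7, -1.4]
opening: 0.31
```

```bash
python3 look.py side s19 240 180 160 120; python3 -c "
from h import *
rows((478.6,132.6,80,-79),(478.6,132.6,32,-79))"
```

```text
t 23.95 tcp [477.8 132.8 139.6] q [ 0.14  0.45  1.98 -0.    0.72  1.52] F [-0.6 -0.4 -2.5] open 0.313
t 23.95 tcp [477.8 132.8 139.6] q [ 0.14  0.45  1.98 -0.    0.72  1.52] F [-0.6 -0.4 -2.5] open 0.313
(478.6, 132.6, 80, -79) -> [0.07 0.02 5.96] [0.01 0.01 0.04]
(478.6, 132.6, 32, -79) -> [ 0.08  0.02 10.76] [0.01 0.01 0.04]
```

View pics/s19.png

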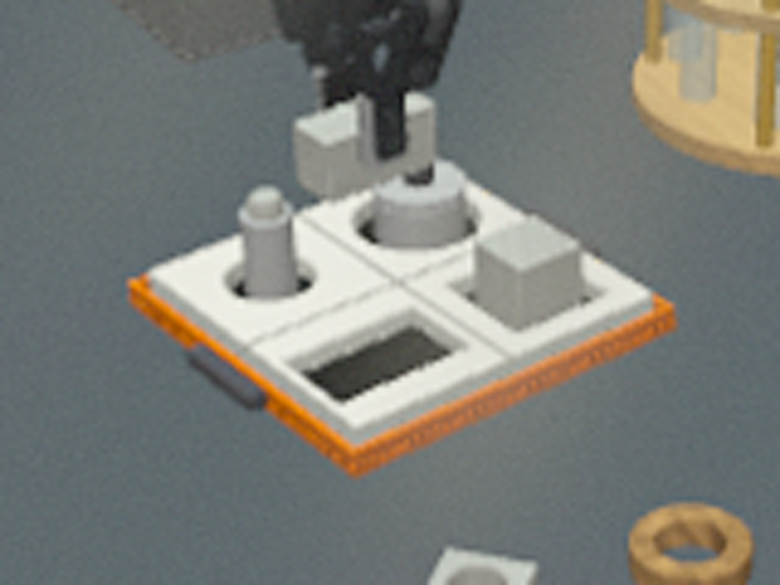

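Request:
{"op": "play_rows", "data": {
  "targets": [
    {"x": 0.1,"y": 0,"z": 3,"ax": 0,"ay": 0,"az": 0,"hand": -1},
    {"x": 0.1,"y": 0,"z": 6,"ax": 0,"ay": 0,"az": 0,"hand": -1},
    {"x": 0.1,"y": 0,"z": 8.5,"ax": 0,"ay": 0,"az": 0,"hand": -1},
    {"x": 0.1,"y": 0,"z": 10,"ax": 0,"ay": 0,"az": 0,"hand": -1},
    {"x": 0.1,"y": 0,"z": 10.5,"ax": 0,"ay": 0,"az": 0,"hand": -1},
    {"x": 0.1,"y": 0,"z": 10.6,"ax": 0,"ay": 0,"az": 0,"hand": -1}
  ]
}}

```text
clock: 24.55
ee_pos: [0.4788, 0.132, 0.0331]
eef_rot: [0.995, 0.098, -0.001, 0.001]
force: [-0.1, -1.0, -0.5]
opening: 0.311
```

```bash
python3 look.py side s20 240 185 80 60; python3 -c "
from h import *
rows((478.6,132.6,26,-79))"
```

```text
t 24.6 tcp [479.  132.2  33.6] q [ 0.14  0.64  2.05 -0.    0.46  1.51] F [ 0.2  0.2 -0.9] open 0.309
t 24.6 tcp [479.  132.2  33.6] q [ 0.14  0.64  2.05 -0.    0.46  1.51] F [ 0.2  0.2 -0.9] open 0.309
(478.6, 132.6, 26, -79) -> [-0.03 -0.05  0.76] [0.01 0.01 0.04]
```

View pics/s20.png

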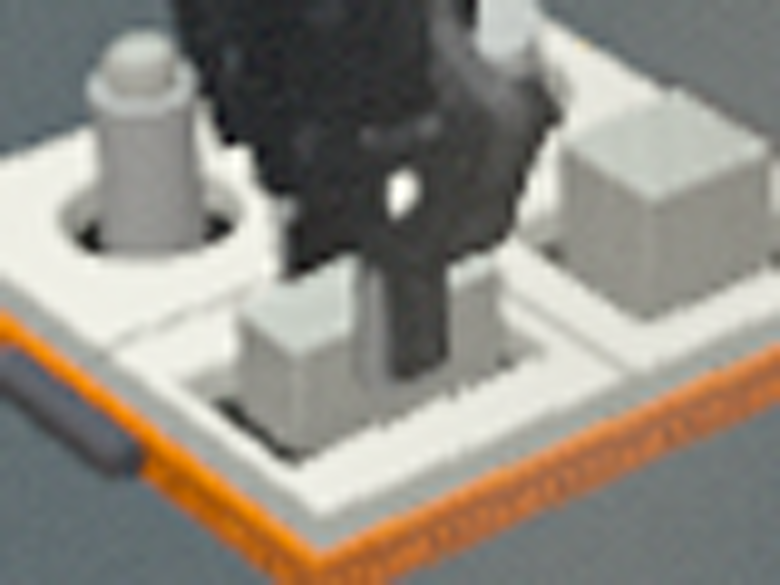

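Request:
{"op": "play_rows", "data": {
  "targets": [
    {"x": 0,"y": 0,"z": 0.2,"ax": 0,"ay": 0,"az": 0,"hand": -1},
    {"x": 0,"y": 0,"z": 0.3,"ax": 0,"ay": 0,"az": 0,"hand": -1},
    {"x": 0,"y": 0,"z": 0.3,"ax": 0,"ay": 0,"az": 0,"hand": -1}
  ]
}}

```text
clock: 24.9
ee_pos: [0.4791, 0.1322, 0.031]
eef_rot: [0.995, 0.098, 0.0, 0.001]
force: [-0.2, 0.3, -1.1]
opening: 0.313
```

Request:
{"op": "play_rows", "data": {
  "targets": [
    {"x": 0,"y": 0,"z": 0.2,"ax": 0,"ay": 0,"az": 0,"hand": -1},
    {"x": 0,"y": 0,"z": 0.3,"ax": 0,"ay": 0,"az": 0,"hand": -1},
    {"x": 0,"y": 0,"z": 0.3,"ax": 0,"ay": 0,"az": 0,"hand": -1}
  ]
}}

```text
clock: 25.2
ee_pos: [0.4793, 0.1322, 0.0305]
eef_rot: [0.995, 0.098, 0.001, 0.001]
force: [-9.4, -2.7, 38.4]
opening: 0.315
```

Request:
{"op": "play_rows", "data": {
  "targets": [
    {"x": 0,"y": 0,"z": -0.1,"ax": 0,"ay": 0,"az": 0,"hand": -1},
    {"x": 0,"y": 0,"z": -0.1,"ax": 0,"ay": 0,"az": 0,"hand": -1}
  ]
}}

```text
clock: 25.4
ee_pos: [0.4795, 0.1324, 0.0322]
eef_rot: [0.995, 0.098, 0.002, 0.001]
force: [-0.4, -0.1, -0.6]
opening: 0.309
```

```bash
python3 look.py side s21 240 185 80 60; python3 -c "
from h import *
S=pickle.load(open('s21.pkl','rb'))
e=np.array([.9816,.1908]);f=np.array([-e[1],e[0]]);c=np.array([.479,.132])
for z in (5,37,40,43):
  P=[[*(c+i*.031*e+j*.014*f),z/1000] for i,j in((-1,-1),(1,-1),(-1,1))]
  print(z,np.round((proj(S,P)-[200,155])*9.75))
"
```

```text
t 25.45 tcp [479.4 132.3  31.8] q [ 0.14  0.64  2.05 -0.    0.45  1.51] F [ 0.2 -1.  -0.9] open 0.316
5 [[297. 486.]
 [500. 396.]
 [232. 437.]]
37 [[289. 376.]
 [495. 288.]
 [223. 328.]]
40 [[289. 366.]
 [495. 277.]
 [222. 317.]]
43 [[288. 355.]
 [495. 267.]
 [222. 307.]]
```

View pics/s21.png

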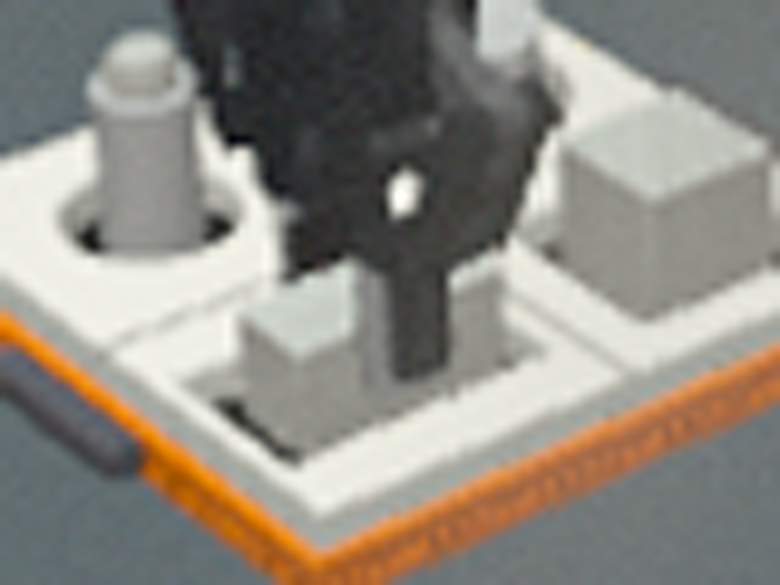

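Request:
{"op": "play_rows", "data": {
  "targets": [
    {"x": 0,"y": 0,"z": 0,"ax": 0,"ay": 0,"az": 0,"hand": -0.2},
    {"x": 0,"y": 0,"z": 0,"ax": 0,"ay": 0,"az": 0,"hand": 0},
    {"x": 0,"y": 0,"z": 0,"ax": 0,"ay": 0,"az": 0,"hand": 0.3},
    {"x": 0,"y": 0,"z": 0,"ax": 0,"ay": 0,"az": 0,"hand": 0.3},
    {"x": 0,"y": 0,"z": -4,"ax": 0,"ay": 0,"az": 0,"hand": 0.3},
    {"x": 0,"y": 0,"z": -8,"ax": 0,"ay": 0,"az": 0,"hand": 0.3},
    {"x": 0,"y": 0,"z": -13,"ax": 0,"ay": 0,"az": 0,"hand": 0.3},
    {"x": -3,"y": 4,"z": -15,"ax": 0,"ay": 0,"az": 0,"hand": 0.3},
    {"x": -3,"y": 9,"z": -15,"ax": 0,"ay": 0,"az": 0,"hand": 0.3},
    {"x": -3,"y": 14,"z": -15,"ax": 0,"ay": 0,"az": 0,"hand": 0.3}
  ]
}}

```text
clock: 26.45
ee_pos: [0.476, -0.009, 0.1831]
eef_rot: [0.995, 0.099, 0.003, 0.001]
force: [1.8, 0.5, 0.6]
opening: 0.65
```

Request:
{"op": "play_rows", "data": {
  "targets": [
    {"x": 0,"y": 5,"z": 0,"ax": 0,"ay": 0,"az": 0,"hand": 0.3},
    {"x": 0,"y": 10,"z": 0,"ax": 0,"ay": 0,"az": 0,"hand": 0.3},
    {"x": 0,"y": 12,"z": 0,"ax": 0,"ay": 0,"az": 0,"hand": 0.3},
    {"x": 0,"y": 12,"z": 0,"ax": 0,"ay": 0,"az": 0,"hand": 0.3}
  ]
}}

```text
clock: 26.85
ee_pos: [0.4999, -0.1293, 0.1831]
eef_rot: [0.995, 0.097, 0.003, 0.001]
force: [-0.2, 0.1, -0.6]
opening: 0.651
```

```bash
python3 look.py side s22 240 180 120 90; python3 look.py top t22 168 208 120 116; python3 look.py top t23 280 210 560 420
```

```text
t 26.9 tcp [ 499.4 -127.6  183.1] q [-0.38  0.41  1.89  0.    0.84  1.  ] F [-1.2  0.6  0. ] open 0.647
t 26.95 tcp [ 499.2 -126.6  183.1] q [-0.38  0.41  1.89  0.    0.84  1.  ] F [ 0.1  0.7 -0.6] open 0.647
t 27.0 tcp [ 499.2 -126.   183.2] q [-0.38  0.41  1.89  0.    0.84  1.  ] F [-0.6 -0.7 -0.3] open 0.653
```

View pics/s22.png

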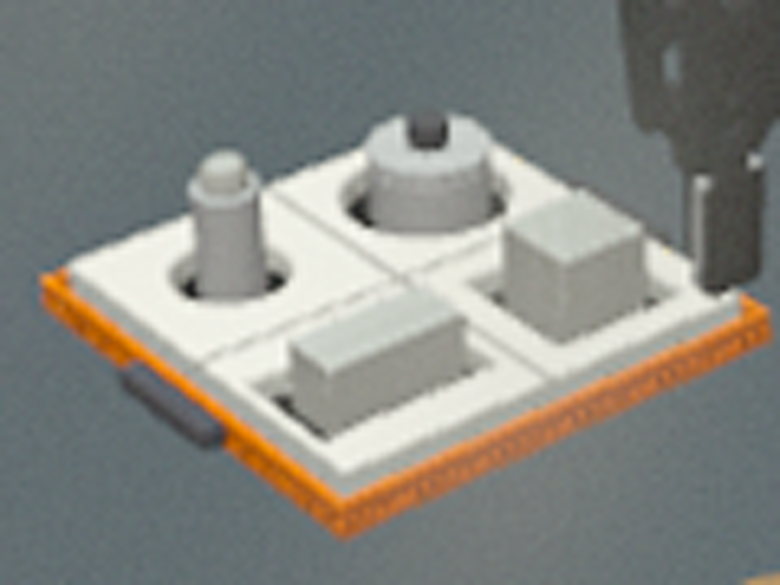

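View pics/t22.png

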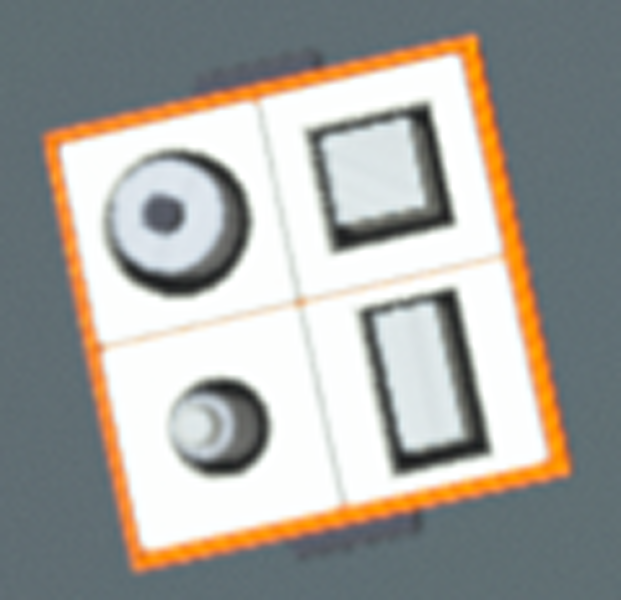

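View pics/t23.png

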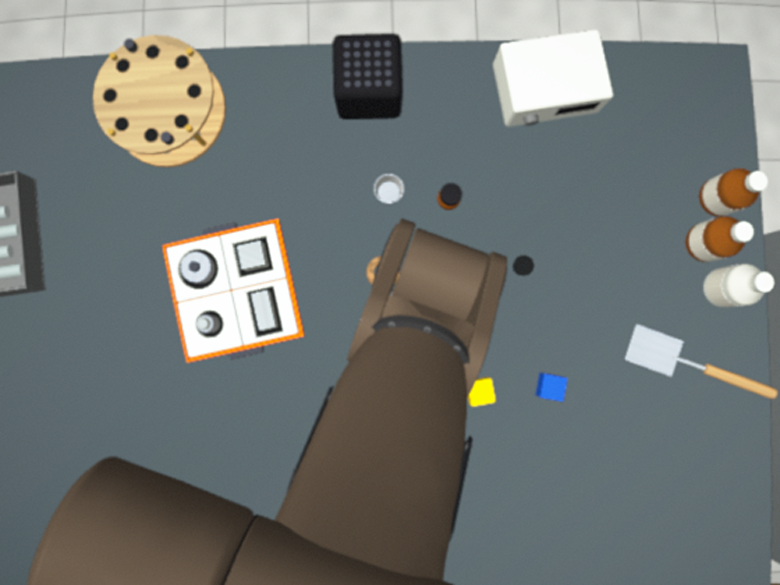

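```bash
python3 - <<'E'
from h import *
T=pickle.load(open("t22.pkl","rb"));S=pickle.load(open("s22.pkl","rb"))
g=lambda a:(a.min(2)>130)&(a.min(2)<238)
x=lambda b,z,k:k(T,b,g,z)
br=lambda a:(a.min(2)>175)&(a.min(2)<238)
b=rect(T,(170,170,194,196),br,.045);r=rect(T,(180,205,200,240),br,.037);print("block",b);print("bar",r)
d=lambda a:a.max(2)<150
k=circ(T,(135,186,147,198),d,.051);print("knob",k)
def draw(z1,z2,im):
    pass
im=cv2.resize(np.ascontiguousarray(S["image"][:,:,::-1]),None,fx=6,fy=6,interpolation=cv2.INTER_CUBIC)
for (c,(w,h),a),z,l in((b,.045,(40,40)),(r,.037,(62,28))):
    l=l if w>h else l[::-1]
    for zz,col in((z,(0,0,255)),(z+.011,(255,0,0))):
        sh=cam(T)[2][:2]; cc=np.array(c)/1000; cc=cc+(sh-cc)*(zz-z)/(1.1936-z)
        q=cv2.boxPoints(((cc[0]*1000,cc[1]*1000),l,a))/1000
        p=proj(S,np.c_[q,[zz]*4]);p=np.round((p+.5)*6-.5).astype(int);cv2.polylines(im,[p],True,col,1)
a=np.linspace(0,6.28,40);cc=np.array(k[0])/1000
p=proj(S,np.c_[cc[0]+.025*np.cos(a),cc[1]+.025*np.sin(a),0*a+.039]);cv2.polylines(im,[np.round((p+.5)*6-.5).astype(int)],True,(0,0,255),1)
cv2.imwrite("pics/chk.png",im[140*6:230*6,185*6:310*6])
S0=pickle.load(open("side0.pkl","rb"))
from bench import imaging
D=np.abs(S["image"].astype(int)-S0["image"]).max(2)
print("drilled diff",D[232:262,244:272].max(),"cup diff",D[203:228,345:370].max())
E
```

```text
block ((571.1188354492188, 148.1734619140625), (40.005699157714844, 39.47091293334961), 11.216930389404297)
bar ((480.24237060546875, 131.05807495117188), (62.109920501708984, 27.48202133178711), 11.36728572845459)
knob ((554.4094848632812, 240.83114624023438), (15.625466346740723, 17.659576416015625), 160.30677795410156)
drilled diff 15 cup diff 16
```

View pics/chk.png

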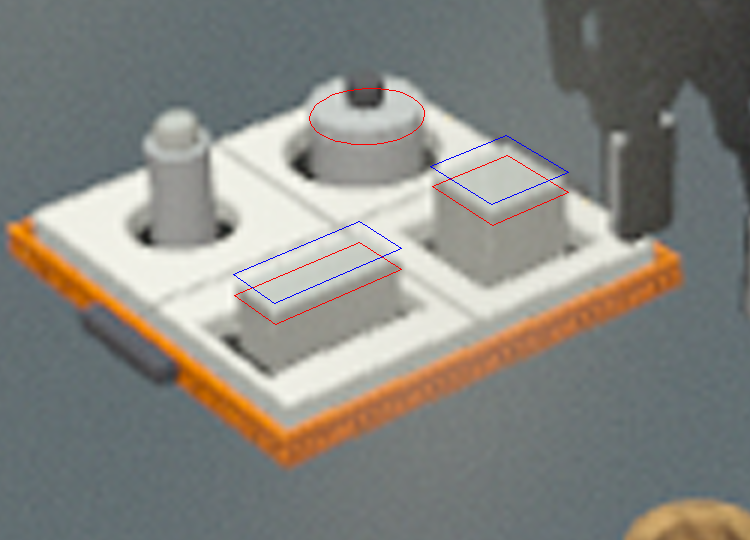

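```bash
python3 - <<'E'
from h import *
T=pickle.load(open("t22.pkl","rb"));S=pickle.load(open("s22.pkl","rb"))
W=lambda a:a.min(2)>235
P=cont(T,(110,150,225,265),lambda a:a.min(2)>190)  # white plates outline
q=cv2.boxPoints(cv2.minAreaRect((ray(T,P,.016)*1000).astype(np.float32)))/1000
print(q*1000)
im=cv2.resize(np.ascontiguousarray(S["image"][:,:,::-1]),None,fx=6,fy=6,interpolation=cv2.INTER_CUBIC)
for z,col in((.016,(0,0,255)),(.011,(255,0,0))):
    p=proj(S,np.c_[q,[z]*4]);cv2.polylines(im,[np.round((p+.5)*6-.5).astype(int)],True,col,1)
cv2.imwrite("pics/chk2.png",im[140*6:230*6,185*6:310*6])
E
```

```text
[[404.98914  262.97977 ]
 [441.44226   76.81073 ]
 [627.4612   113.234436]
 [591.00806  299.40347 ]]
```

View pics/chk2.png

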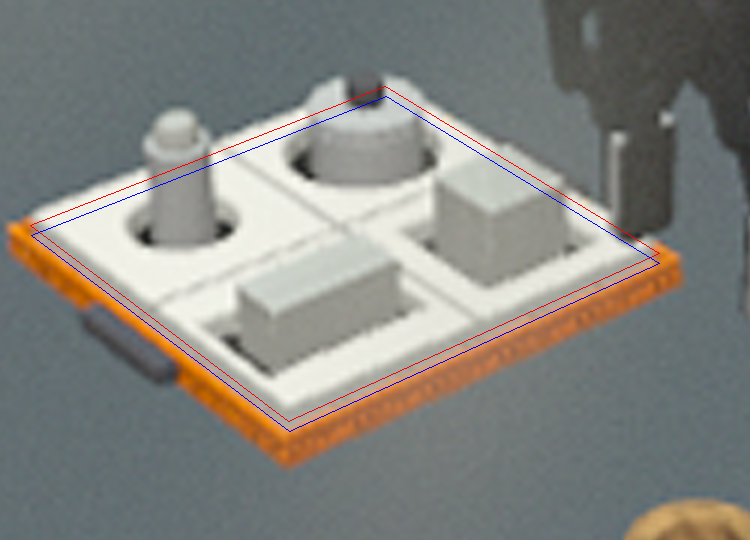

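The plate tops show the same offset of about 2 px between the views as the tops of the block, bar and pot. It is therefore calibration error, and those pieces are down on their floors. I'm handing the job in.

```bash
python3 -c "
from bench import ticket,sensors
s=sensors.state();print(s['clock'],s['force']);print(ticket.close_job())"
```

```text
27.0 [-0.62829113 -0.68186667 -0.26031971]
the job is handed in; nothing more can be done
None
```

The orange carrier is loaded and the job was handed in at 27 s. The pot is in the wide round pocket, the tube in the small round one, the block in the square one, and the bar lies lengthwise in the long one, placed in that order.

- **Final pictures:** both views show all four pieces upright and inside their pockets. The block and bar are within about 0.5° of the tray's axes. The open cup and drilled block look unchanged in the side view; in the last top view the arm hid the drilled block.
- **Disagreement between views:** the tops of the pot, block and bar appeared about 2 px (roughly 4–5 mm) higher in the side view than the top view predicts. The plate tops show the same offset, so I put it down to camera calibration. I did not run this check on the tube. I felt each piece, including the tube, touch down on its pocket floor.
- **Slip and contact force:** the pieces sat about 4–6 mm lower in the grip than planned, so each reached the floor early. The forces I read there were 21–38 N, highest for the bar, close to the 40 N limit. I raised the arm slightly before opening, except for the tube, whose force had already dropped to about 5 N.

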